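Share out exhaust mounts from the stock tin into three job dishes

ROBOT

A 7-joint arm with a two-finger parallel gripper is mounted at the origin on the work surface. World frame = base frame: x ahead of the robot, y to its left, z up, the work surface at z = 0. Lengths are in m, angles in degrees, forces in N, time in s.
With the tool pointing down it reaches from about 0.35 to 0.775 m from the base axis. Payload 3.1 kg.
Tool frame: the origin (TCP) lies at the very end of the fingers, on their centre line; the grasp point (between the pads) lies 19 mm behind it; z points along the fingers, y is the direction in which the jaws open and shut (so a half turn about z gives the same grasp; the last joint's range is limited). The gripper opens to 85 mm and grips with 20 to 120 N. Pads are 22 mm wide; open, the fingers measure 114 mm over their backs; the gripper's body (76 mm by 85 mm) begins 54 mm behind the grasp point. The pads swing forward as they close: fully open they stand 13 mm farther back than shut.
Start: joints at [-68.165, 17.813, 0.802, 86.603, -0.252, 75.585, -1.558], TCP at [0.226, 0.502, 0.231] pointing down, gripper open.
Joint ranges: [-154.91, 154.91], [-16.99, 109.72], [-72.82, 74.43], [7.12, 147.25], [-82.49, 262.49], [11.32, 116.49], [-174.64, 174.64]. Speed limits (degrees/s): [159.86, 159.86, 180, 180, 180, 180, 180].

INTERFACE

Orientations are given as [roll, pitch, yaw] about the fixed x, y, z axes, in that order (R = Rz(yaw) Ry(pitch) Rx(roll)).
In Python, from workcell import ctrl gives the robot as it stands. The module is installed in compiled form; this text tells all that it offers.
- The arm moves only by the tool send_rows, never from a script. Its argument "series" is one flat list of numbers, 7 for each row, row after row: the shift along the world's x, y, z each as a share of 0.25 m, from -1 to 1, then the turn, a rotation vector about the world's x, y, z each as a share of 45 degrees, from -1 to 1, then the opening, from 0 (shut) to 1 (fully open). A call has 1 to 10 rows; each row is the pose to reach, as a shift and turn from the pose commanded when the call began; what a row does not reach only later rows make up. A row lasts 1/10 s, in which the tool goes at most 50 mm and 8.59 degrees, less where a joint would pass 70% of its speed; a pose out of reach is approached as far as the arm can. A call with a number of a shift or a turn outside -1 to 1 is refused whole. A call with a gripper value outside its range is refused whole. The fingers move at their own pace and stop on an object; the grip force is fixed at half the most. Time passes only in rows, so rows that repeat a pose let the fingers close. It gives the time, the measured TCP pose, the force and the opening at its end, in the units of the state.
- ctrl.get_state(): the state, without advancing time (a new reading comes with each control period).
- ctrl.snapshot(name): name is "side" or "top" or "wrist"; returns a dict with "image" (400x640x3 uint8, blue, green, red), "fov_y" (degrees; the focal length in pixels is half the picture's height over the tangent of half this angle, whatever the lens; pixels are square), "cx", "cy" (the principal point, pixels), "rvec" (rotation vector, rad) and "tvec" (3), from world to camera coordinates, as OpenCV has them. Camera axes: x right, y down, z forward; pixel columns grow to the right and rows downward; lengths in m; the calibration is good to about 2 mm. The wrist camera is an equidistant fisheye: a pixel r from the principal point sees the ray r / f radians off the axis. A picture is of the moment at which its call begins. There is no depth.
- ctrl.sign_off(): hands the job in, once; it reports no verdict.
Trained networks look in the newest picture that a camera, given by its name, has taken for a name from the list of things; names that differ only in an ending like _2 or _b are one class to them, and where a whole thing is asked for, a point or a joint stands for the part that bears it (a point fixed in the world has none). Each returns a list of dicts, best first, with "conf" (0 to 1); they miss things now and then, are a little off and sometimes report something else, mostly with a low value. They report only what shows in the picture. A call takes as long as a camera call. They do not tell look-alikes from the thing itself.
- ctrl.outline_of(camera, name): "region" (400x640 bool, what is visible of it).
- ctrl.tip_of(camera, name): "location" ([x, y, z] in m, in the coordinates of the camera as it stood for that picture, good to about 4 mm: a listed point, or the origin of a listed thing).
The state is a dict: "t": time; "joints": joint angles; "qvel": joint speeds; "joint_torque": joint torques, N m; "tool_pos": TCP position; "tool_rot": TCP orientation; "ft_force": force on the tool from outside, world axes, zero at the start; "torque": the same for the moment, N m; "opening": finger opening in m.
Only numpy, scipy, OpenCV 4.12 (cv2) and the standard library are available. Lean on these libraries where they do the work, as an engineer would, in place of code of your own. Each camera call takes 0.05 s, during which the arm holds its last target.

TASK

Lift the lid off the stock tin by its handle and lay it flat on the black rubber mat, let go. Then deal the rubber mounts from the tin into the three steel dishes, round by round - one to each dish before any dish gets a second - for as many full rounds as there are mounts, so that the dishes hold equal counts; mounts too few for another round stay in the tin. Finally put the lid back on the tin, properly seated, and leave the other things on the bench where they are.

Things in the scene. Friction and masses are not known exactly. Their poses are not given: they have to be found in the camera images.
- tin: Fixed grey open-topped stock tin, outside 192 (its x) x 188 (its y) x 50 high, walls and floor 4 thick. Origin: centre of its underside. Stands to the left or to the right of the dishes, the mat on the other side. Covered by the lid at the start; the mounts stand inside in two rows along its x (rows 86 apart, 46 from mount to mount).
- tin_mid (a point): Point on the tin's vertical centre line, 20 above its underside.
- mat_mid (a point): Centre of the top face of the fixed black rubber mat, 225 x 225 x 3 thick, flat on the bench.
- lid: Loose lid of the tin, 0.35 kg: blue plate 200 (its x) x 196 (its y) x 5 with a centring panel 174 x 170 under it that goes 8 down into the tin with 5 of play on each side. Origin: centre of the plate's underside, which lies on the tin's rim (50 above the bench) when shut; laid on a flat surface the lid stands on the panel. Steel bail handle on top (see lid_grip).
- lid_grip (a point): Middle of the lid's bail handle, a level round bar 10 thick and 90 long along the lid's x; its centre is 45 above the plate's underside, with 35 free between bar and plate. The handle is fixed to the lid.
- dish0_mid (a point): Fixed round steel parts dish 1 of 3 with a blue floor: outer diameter 132 at the rim and 120 at the foot, 24 high, wall 3, inner floor 4 above the bench. This point: on its axis, 20 above the bench. The three dishes stand side by side in the middle of the bench, in any order.
- dish1_mid (a point): Fixed round steel parts dish 2 of 3 with a blue floor: outer diameter 132 at the rim and 120 at the foot, 24 high, wall 3, inner floor 4 above the bench. This point: on its axis, 20 above the bench. The three dishes stand side by side in the middle of the bench, in any order.
- dish2_mid (a point): Fixed round steel parts dish 3 of 3 with a blue floor: outer diameter 132 at the rim and 120 at the foot, 24 high, wall 3, inner floor 4 above the bench. This point: on its axis, 20 above the bench. The three dishes stand side by side in the middle of the bench, in any order.
- mount0_mid (a point): Centre of loose rubber mount 1 (one of 5 to 7 alike; absent ones read None from the start): solid black cylinder, diameter 36, 34 high, steel discs on both ends, about 90 g, z along its axis, standing upright in the tin at the start with its underside 4 above the bench.
- mount1_mid (a point): Centre of loose rubber mount 2 (one of 5 to 7 alike; absent ones read None from the start): solid black cylinder, diameter 36, 34 high, steel discs on both ends, about 90 g, z along its axis, standing upright in the tin at the start with its underside 4 above the bench.
- mount2_mid (a point): Centre of loose rubber mount 3 (one of 5 to 7 alike; absent ones read None from the start): solid black cylinder, diameter 36, 34 high, steel discs on both ends, about 90 g, z along its axis, standing upright in the tin at the start with its underside 4 above the bench.
- mount3_mid (a point): Centre of loose rubber mount 4 (one of 5 to 7 alike; absent ones read None from the start): solid black cylinder, diameter 36, 34 high, steel discs on both ends, about 90 g, z along its axis, standing upright in the tin at the start with its underside 4 above the bench.
- mount4_mid (a point): Centre of loose rubber mount 5 (one of 5 to 7 alike; absent ones read None from the start): solid black cylinder, diameter 36, 34 high, steel discs on both ends, about 90 g, z along its axis, standing upright in the tin at the start with its underside 4 above the bench.
- mount5_mid (a point): Centre of loose rubber mount 6 (one of 5 to 7 alike; absent ones read None from the start): solid black cylinder, diameter 36, 34 high, steel discs on both ends, about 90 g, z along its axis, standing upright in the tin at the start with its underside 4 above the bench.
- mount6_mid (a point): Centre of loose rubber mount 7 (one of 5 to 7 alike; absent ones read None from the start): solid black cylinder, diameter 36, 34 high, steel discs on both ends, about 90 g, z along its axis, standing upright in the tin at the start with its underside 4 above the bench.
- spray_can: Bystander, leave alone: spray can, diameter 56, 130 high. Origin: centre of its underside.
- oil_bottle: Bystander, leave alone: black oil bottle, diameter 64, 150 high. Origin: centre of its underside.
- wrench: Bystander, leave alone: steel wrench lying flat, about 140 long.
- band_clamp: Bystander, leave alone: bright steel ring, outer diameter 72, 18 high. Origin: centre of its underside.
- sleeve: Bystander, leave alone: dark steel tube standing upright, outer diameter 58, 70 high. Origin: centre of its underside.
- gasket_box: Bystander, leave alone: cardboard box 50 x 80 x 40. Origin: centre of its underside.
Things that resemble listed ones, but are neither listed nor needed, are in the scene too. What is shaped like the part that bears dish2_mid but green is not meant.

How it is judged (in metres and radians):
On the way:
1. the lid lies flat on the mat, within 50 mm of its centre, let go (horizontal distance between lid_grip and mat_mid below 0.05 m and height (world z) of lid_grip below 0.064 m and angle between lid_grip's own z axis and vertical below 0.06 rad and contact force between the fingers and lid below 0.5 N), for 0.2 s.
At the end, for the whole second after the job is handed in: Every mount is in a dish or in the tin; the dishes hold equal counts (one each of 5 mounts, two each of 6 or 7), the rest lie in the tin; the lid is seated on the tin: handle within 10 mm of the tin's centre, level within 0.03 rad, not more than 3 mm above its seat, at rest (((distance between any of mount0_mid, mount1_mid, mount2_mid, mount3_mid, mount4_mid, mount5_mid, mount6_mid and dish0_mid below 0.056 m and (distance between each of mount1_mid, mount2_mid, mount3_mid, mount4_mid, mount5_mid, mount6_mid and dish0_mid above 0.056 m or distance between each of mount0_mid, mount2_mid, mount3_mid, mount4_mid, mount5_mid, mount6_mid and dish0_mid above 0.056 m or distance between each of mount0_mid, mount1_mid, mount3_mid, mount4_mid, mount5_mid, mount6_mid and dish0_mid above 0.056 m or distance between each of mount0_mid, mount1_mid, mount2_mid, mount4_mid, mount5_mid, mount6_mid and dish0_mid above 0.056 m or distance between each of mount0_mid, mount1_mid, mount2_mid, mount3_mid, mount5_mid, mount6_mid and dish0_mid above 0.056 m or distance between each of mount0_mid, mount1_mid, mount2_mid, mount3_mid, mount4_mid, mount6_mid and dish0_mid above 0.056 m or distance between each of mount0_mid, mount1_mid, mount2_mid, mount3_mid, mount4_mid, mount5_mid and dish0_mid above 0.056 m) and distance between any of mount0_mid, mount1_mid, mount2_mid, mount3_mid, mount4_mid, mount5_mid, mount6_mid and dish1_mid below 0.056 m and (distance between each of mount1_mid, mount2_mid, mount3_mid, mount4_mid, mount5_mid, mount6_mid and dish1_mid above 0.056 m or distance between each of mount0_mid, mount2_mid, mount3_mid, mount4_mid, mount5_mid, mount6_mid and dish1_mid above 0.056 m or distance between each of mount0_mid, mount1_mid, mount3_mid, mount4_mid, mount5_mid, mount6_mid and dish1_mid above 0.056 m or distance between each of mount0_mid, mount1_mid, mount2_mid, mount4_mid, mount5_mid, mount6_mid and dish1_mid above 0.056 m or distance between each of mount0_mid, mount1_mid, mount2_mid, mount3_mid, mount5_mid, mount6_mid and dish1_mid above 0.056 m or distance between each of mount0_mid, mount1_mid, mount2_mid, mount3_mid, mount4_mid, mount6_mid and dish1_mid above 0.056 m or distance between each of mount0_mid, mount1_mid, mount2_mid, mount3_mid, mount4_mid, mount5_mid and dish1_mid above 0.056 m) and distance between any of mount0_mid, mount1_mid, mount2_mid, mount3_mid, mount4_mid, mount5_mid, mount6_mid and dish2_mid below 0.056 m and (distance between each of mount1_mid, mount2_mid, mount3_mid, mount4_mid, mount5_mid, mount6_mid and dish2_mid above 0.056 m or distance between each of mount0_mid, mount2_mid, mount3_mid, mount4_mid, mount5_mid, mount6_mid and dish2_mid above 0.056 m or distance between each of mount0_mid, mount1_mid, mount3_mid, mount4_mid, mount5_mid, mount6_mid and dish2_mid above 0.056 m or distance between each of mount0_mid, mount1_mid, mount2_mid, mount4_mid, mount5_mid, mount6_mid and dish2_mid above 0.056 m or distance between each of mount0_mid, mount1_mid, mount2_mid, mount3_mid, mount5_mid, mount6_mid and dish2_mid above 0.056 m or distance between each of mount0_mid, mount1_mid, mount2_mid, mount3_mid, mount4_mid, mount6_mid and dish2_mid above 0.056 m or distance between each of mount0_mid, mount1_mid, mount2_mid, mount3_mid, mount4_mid, mount5_mid and dish2_mid above 0.056 m) and (distance between each of mount2_mid, mount3_mid, mount4_mid, mount5_mid, mount6_mid and tin_mid above 0.109 m or distance between each of mount1_mid, mount3_mid, mount4_mid, mount5_mid, mount6_mid and tin_mid above 0.109 m or distance between each of mount1_mid, mount2_mid, mount4_mid, mount5_mid, mount6_mid and tin_mid above 0.109 m or distance between each of mount1_mid, mount2_mid, mount3_mid, mount5_mid, mount6_mid and tin_mid above 0.109 m or distance between each of mount1_mid, mount2_mid, mount3_mid, mount4_mid, mount6_mid and tin_mid above 0.109 m or distance between each of mount1_mid, mount2_mid, mount3_mid, mount4_mid, mount5_mid and tin_mid above 0.109 m or distance between each of mount0_mid, mount3_mid, mount4_mid, mount5_mid, mount6_mid and tin_mid above 0.109 m or distance between each of mount0_mid, mount2_mid, mount4_mid, mount5_mid, mount6_mid and tin_mid above 0.109 m or distance between each of mount0_mid, mount2_mid, mount3_mid, mount5_mid, mount6_mid and tin_mid above 0.109 m or distance between each of mount0_mid, mount2_mid, mount3_mid, mount4_mid, mount6_mid and tin_mid above 0.109 m or distance between each of mount0_mid, mount2_mid, mount3_mid, mount4_mid, mount5_mid and tin_mid above 0.109 m or distance between each of mount0_mid, mount1_mid, mount4_mid, mount5_mid, mount6_mid and tin_mid above 0.109 m or distance between each of mount0_mid, mount1_mid, mount3_mid, mount5_mid, mount6_mid and tin_mid above 0.109 m or distance between each of mount0_mid, mount1_mid, mount3_mid, mount4_mid, mount6_mid and tin_mid above 0.109 m or distance between each of mount0_mid, mount1_mid, mount3_mid, mount4_mid, mount5_mid and tin_mid above 0.109 m or distance between each of mount0_mid, mount1_mid, mount2_mid, mount5_mid, mount6_mid and tin_mid above 0.109 m or distance between each of mount0_mid, mount1_mid, mount2_mid, mount4_mid, mount6_mid and tin_mid above 0.109 m or distance between each of mount0_mid, mount1_mid, mount2_mid, mount4_mid, mount5_mid and tin_mid above 0.109 m or distance between each of mount0_mid, mount1_mid, mount2_mid, mount3_mid, mount6_mid and tin_mid above 0.109 m or distance between each of mount0_mid, mount1_mid, mount2_mid, mount3_mid, mount5_mid and tin_mid above 0.109 m or distance between each of mount0_mid, mount1_mid, mount2_mid, mount3_mid, mount4_mid and tin_mid above 0.109 m)) or ((distance between any of mount1_mid, mount2_mid, mount3_mid, mount4_mid, mount5_mid, mount6_mid and dish0_mid below 0.056 m and distance between any of mount0_mid, mount2_mid, mount3_mid, mount4_mid, mount5_mid, mount6_mid and dish0_mid below 0.056 m and distance between any of mount0_mid, mount1_mid, mount3_mid, mount4_mid, mount5_mid, mount6_mid and dish0_mid below 0.056 m and distance between any of mount0_mid, mount1_mid, mount2_mid, mount4_mid, mount5_mid, mount6_mid and dish0_mid below 0.056 m and distance between any of mount0_mid, mount1_mid, mount2_mid, mount3_mid, mount5_mid, mount6_mid and dish0_mid below 0.056 m and distance between any of mount0_mid, mount1_mid, mount2_mid, mount3_mid, mount4_mid, mount6_mid and dish0_mid below 0.056 m and distance between any of mount0_mid, mount1_mid, mount2_mid, mount3_mid, mount4_mid, mount5_mid and dish0_mid below 0.056 m) and (distance between each of mount2_mid, mount3_mid, mount4_mid, mount5_mid, mount6_mid and dish0_mid above 0.056 m or distance between each of mount1_mid, mount3_mid, mount4_mid, mount5_mid, mount6_mid and dish0_mid above 0.056 m or distance between each of mount1_mid, mount2_mid, mount4_mid, mount5_mid, mount6_mid and dish0_mid above 0.056 m or distance between each of mount1_mid, mount2_mid, mount3_mid, mount5_mid, mount6_mid and dish0_mid above 0.056 m or distance between each of mount1_mid, mount2_mid, mount3_mid, mount4_mid, mount6_mid and dish0_mid above 0.056 m or distance between each of mount1_mid, mount2_mid, mount3_mid, mount4_mid, mount5_mid and dish0_mid above 0.056 m or distance between each of mount0_mid, mount3_mid, mount4_mid, mount5_mid, mount6_mid and dish0_mid above 0.056 m or distance between each of mount0_mid, mount2_mid, mount4_mid, mount5_mid, mount6_mid and dish0_mid above 0.056 m or distance between each of mount0_mid, mount2_mid, mount3_mid, mount5_mid, mount6_mid and dish0_mid above 0.056 m or distance between each of mount0_mid, mount2_mid, mount3_mid, mount4_mid, mount6_mid and dish0_mid above 0.056 m or distance between each of mount0_mid, mount2_mid, mount3_mid, mount4_mid, mount5_mid and dish0_mid above 0.056 m or distance between each of mount0_mid, mount1_mid, mount4_mid, mount5_mid, mount6_mid and dish0_mid above 0.056 m or distance between each of mount0_mid, mount1_mid, mount3_mid, mount5_mid, mount6_mid and dish0_mid above 0.056 m or distance between each of mount0_mid, mount1_mid, mount3_mid, mount4_mid, mount6_mid and dish0_mid above 0.056 m or distance between each of mount0_mid, mount1_mid, mount3_mid, mount4_mid, mount5_mid and dish0_mid above 0.056 m or distance between each of mount0_mid, mount1_mid, mount2_mid, mount5_mid, mount6_mid and dish0_mid above 0.056 m or distance between each of mount0_mid, mount1_mid, mount2_mid, mount4_mid, mount6_mid and dish0_mid above 0.056 m or distance between each of mount0_mid, mount1_mid, mount2_mid, mount4_mid, mount5_mid and dish0_mid above 0.056 m or distance between each of mount0_mid, mount1_mid, mount2_mid, mount3_mid, mount6_mid and dish0_mid above 0.056 m or distance between each of mount0_mid, mount1_mid, mount2_mid, mount3_mid, mount5_mid and dish0_mid above 0.056 m or distance between each of mount0_mid, mount1_mid, mount2_mid, mount3_mid, mount4_mid and dish0_mid above 0.056 m) and (distance between any of mount1_mid, mount2_mid, mount3_mid, mount4_mid, mount5_mid, mount6_mid and dish1_mid below 0.056 m and distance between any of mount0_mid, mount2_mid, mount3_mid, mount4_mid, mount5_mid, mount6_mid and dish1_mid below 0.056 m and distance between any of mount0_mid, mount1_mid, mount3_mid, mount4_mid, mount5_mid, mount6_mid and dish1_mid below 0.056 m and distance between any of mount0_mid, mount1_mid, mount2_mid, mount4_mid, mount5_mid, mount6_mid and dish1_mid below 0.056 m and distance between any of mount0_mid, mount1_mid, mount2_mid, mount3_mid, mount5_mid, mount6_mid and dish1_mid below 0.056 m and distance between any of mount0_mid, mount1_mid, mount2_mid, mount3_mid, mount4_mid, mount6_mid and dish1_mid below 0.056 m and distance between any of mount0_mid, mount1_mid, mount2_mid, mount3_mid, mount4_mid, mount5_mid and dish1_mid below 0.056 m) and (distance between each of mount2_mid, mount3_mid, mount4_mid, mount5_mid, mount6_mid and dish1_mid above 0.056 m or distance between each of mount1_mid, mount3_mid, mount4_mid, mount5_mid, mount6_mid and dish1_mid above 0.056 m or distance between each of mount1_mid, mount2_mid, mount4_mid, mount5_mid, mount6_mid and dish1_mid above 0.056 m or distance between each of mount1_mid, mount2_mid, mount3_mid, mount5_mid, mount6_mid and dish1_mid above 0.056 m or distance between each of mount1_mid, mount2_mid, mount3_mid, mount4_mid, mount6_mid and dish1_mid above 0.056 m or distance between each of mount1_mid, mount2_mid, mount3_mid, mount4_mid, mount5_mid and dish1_mid above 0.056 m or distance between each of mount0_mid, mount3_mid, mount4_mid, mount5_mid, mount6_mid and dish1_mid above 0.056 m or distance between each of mount0_mid, mount2_mid, mount4_mid, mount5_mid, mount6_mid and dish1_mid above 0.056 m or distance between each of mount0_mid, mount2_mid, mount3_mid, mount5_mid, mount6_mid and dish1_mid above 0.056 m or distance between each of mount0_mid, mount2_mid, mount3_mid, mount4_mid, mount6_mid and dish1_mid above 0.056 m or distance between each of mount0_mid, mount2_mid, mount3_mid, mount4_mid, mount5_mid and dish1_mid above 0.056 m or distance between each of mount0_mid, mount1_mid, mount4_mid, mount5_mid, mount6_mid and dish1_mid above 0.056 m or distance between each of mount0_mid, mount1_mid, mount3_mid, mount5_mid, mount6_mid and dish1_mid above 0.056 m or distance between each of mount0_mid, mount1_mid, mount3_mid, mount4_mid, mount6_mid and dish1_mid above 0.056 m or distance between each of mount0_mid, mount1_mid, mount3_mid, mount4_mid, mount5_mid and dish1_mid above 0.056 m or distance between each of mount0_mid, mount1_mid, mount2_mid, mount5_mid, mount6_mid and dish1_mid above 0.056 m or distance between each of mount0_mid, mount1_mid, mount2_mid, mount4_mid, mount6_mid and dish1_mid above 0.056 m or distance between each of mount0_mid, mount1_mid, mount2_mid, mount4_mid, mount5_mid and dish1_mid above 0.056 m or distance between each of mount0_mid, mount1_mid, mount2_mid, mount3_mid, mount6_mid and dish1_mid above 0.056 m or distance between each of mount0_mid, mount1_mid, mount2_mid, mount3_mid, mount5_mid and dish1_mid above 0.056 m or distance between each of mount0_mid, mount1_mid, mount2_mid, mount3_mid, mount4_mid and dish1_mid above 0.056 m) and (distance between any of mount1_mid, mount2_mid, mount3_mid, mount4_mid, mount5_mid, mount6_mid and dish2_mid below 0.056 m and distance between any of mount0_mid, mount2_mid, mount3_mid, mount4_mid, mount5_mid, mount6_mid and dish2_mid below 0.056 m and distance between any of mount0_mid, mount1_mid, mount3_mid, mount4_mid, mount5_mid, mount6_mid and dish2_mid below 0.056 m and distance between any of mount0_mid, mount1_mid, mount2_mid, mount4_mid, mount5_mid, mount6_mid and dish2_mid below 0.056 m and distance between any of mount0_mid, mount1_mid, mount2_mid, mount3_mid, mount5_mid, mount6_mid and dish2_mid below 0.056 m and distance between any of mount0_mid, mount1_mid, mount2_mid, mount3_mid, mount4_mid, mount6_mid and dish2_mid below 0.056 m and distance between any of mount0_mid, mount1_mid, mount2_mid, mount3_mid, mount4_mid, mount5_mid and dish2_mid below 0.056 m) and (distance between each of mount2_mid, mount3_mid, mount4_mid, mount5_mid, mount6_mid and dish2_mid above 0.056 m or distance between each of mount1_mid, mount3_mid, mount4_mid, mount5_mid, mount6_mid and dish2_mid above 0.056 m or distance between each of mount1_mid, mount2_mid, mount4_mid, mount5_mid, mount6_mid and dish2_mid above 0.056 m or distance between each of mount1_mid, mount2_mid, mount3_mid, mount5_mid, mount6_mid and dish2_mid above 0.056 m or distance between each of mount1_mid, mount2_mid, mount3_mid, mount4_mid, mount6_mid and dish2_mid above 0.056 m or distance between each of mount1_mid, mount2_mid, mount3_mid, mount4_mid, mount5_mid and dish2_mid above 0.056 m or distance between each of mount0_mid, mount3_mid, mount4_mid, mount5_mid, mount6_mid and dish2_mid above 0.056 m or distance between each of mount0_mid, mount2_mid, mount4_mid, mount5_mid, mount6_mid and dish2_mid above 0.056 m or distance between each of mount0_mid, mount2_mid, mount3_mid, mount5_mid, mount6_mid and dish2_mid above 0.056 m or distance between each of mount0_mid, mount2_mid, mount3_mid, mount4_mid, mount6_mid and dish2_mid above 0.056 m or distance between each of mount0_mid, mount2_mid, mount3_mid, mount4_mid, mount5_mid and dish2_mid above 0.056 m or distance between each of mount0_mid, mount1_mid, mount4_mid, mount5_mid, mount6_mid and dish2_mid above 0.056 m or distance between each of mount0_mid, mount1_mid, mount3_mid, mount5_mid, mount6_mid and dish2_mid above 0.056 m or distance between each of mount0_mid, mount1_mid, mount3_mid, mount4_mid, mount6_mid and dish2_mid above 0.056 m or distance between each of mount0_mid, mount1_mid, mount3_mid, mount4_mid, mount5_mid and dish2_mid above 0.056 m or distance between each of mount0_mid, mount1_mid, mount2_mid, mount5_mid, mount6_mid and dish2_mid above 0.056 m or distance between each of mount0_mid, mount1_mid, mount2_mid, mount4_mid, mount6_mid and dish2_mid above 0.056 m or distance between each of mount0_mid, mount1_mid, mount2_mid, mount4_mid, mount5_mid and dish2_mid above 0.056 m or distance between each of mount0_mid, mount1_mid, mount2_mid, mount3_mid, mount6_mid and dish2_mid above 0.056 m or distance between each of mount0_mid, mount1_mid, mount2_mid, mount3_mid, mount5_mid and dish2_mid above 0.056 m or distance between each of mount0_mid, mount1_mid, mount2_mid, mount3_mid, mount4_mid and dish2_mid above 0.056 m))) and (distance between mount0_mid and tin_mid below 0.109 m or distance between mount0_mid and dish0_mid below 0.056 m or distance between mount0_mid and dish1_mid below 0.056 m or distance between mount0_mid and dish2_mid below 0.056 m) and (distance between mount1_mid and tin_mid below 0.109 m or distance between mount1_mid and dish0_mid below 0.056 m or distance between mount1_mid and dish1_mid below 0.056 m or distance between mount1_mid and dish2_mid below 0.056 m) and (distance between mount2_mid and tin_mid below 0.109 m or distance between mount2_mid and dish0_mid below 0.056 m or distance between mount2_mid and dish1_mid below 0.056 m or distance between mount2_mid and dish2_mid below 0.056 m) and (distance between mount3_mid and tin_mid below 0.109 m or distance between mount3_mid and dish0_mid below 0.056 m or distance between mount3_mid and dish1_mid below 0.056 m or distance between mount3_mid and dish2_mid below 0.056 m) and (distance between mount4_mid and tin_mid below 0.109 m or distance between mount4_mid and dish0_mid below 0.056 m or distance between mount4_mid and dish1_mid below 0.056 m or distance between mount4_mid and dish2_mid below 0.056 m) and (distance between mount5_mid and tin_mid below 0.109 m or distance between mount5_mid and dish0_mid below 0.056 m or distance between mount5_mid and dish1_mid below 0.056 m or distance between mount5_mid and dish2_mid below 0.056 m) and (distance between mount6_mid and tin_mid below 0.109 m or distance between mount6_mid and dish0_mid below 0.056 m or distance between mount6_mid and dish1_mid below 0.056 m or distance between mount6_mid and dish2_mid below 0.056 m) and horizontal distance between lid_grip and tin_mid below 0.01 m and height (world z) of lid_grip below 0.098 m and angle between lid_grip's own z axis and vertical below 0.03 rad and linear speed of lid below 0.02 m/s); the robot touches nothing.
It fails at once if a dish holds two mounts while another dish is still empty (((distance between any of mount1_mid, mount2_mid, mount3_mid, mount4_mid, mount5_mid, mount6_mid and dish0_mid below 0.056 m and distance between any of mount0_mid, mount2_mid, mount3_mid, mount4_mid, mount5_mid, mount6_mid and dish0_mid below 0.056 m and distance between any of mount0_mid, mount1_mid, mount3_mid, mount4_mid, mount5_mid, mount6_mid and dish0_mid below 0.056 m and distance between any of mount0_mid, mount1_mid, mount2_mid, mount4_mid, mount5_mid, mount6_mid and dish0_mid below 0.056 m and distance between any of mount0_mid, mount1_mid, mount2_mid, mount3_mid, mount5_mid, mount6_mid and dish0_mid below 0.056 m and distance between any of mount0_mid, mount1_mid, mount2_mid, mount3_mid, mount4_mid, mount6_mid and dish0_mid below 0.056 m and distance between any of mount0_mid, mount1_mid, mount2_mid, mount3_mid, mount4_mid, mount5_mid and dish0_mid below 0.056 m) and (distance between each of mount0_mid, mount1_mid, mount2_mid, mount3_mid, mount4_mid, mount5_mid, mount6_mid and dish1_mid above 0.056 m or distance between each of mount0_mid, mount1_mid, mount2_mid, mount3_mid, mount4_mid, mount5_mid, mount6_mid and dish2_mid above 0.056 m)) or ((distance between any of mount1_mid, mount2_mid, mount3_mid, mount4_mid, mount5_mid, mount6_mid and dish1_mid below 0.056 m and distance between any of mount0_mid, mount2_mid, mount3_mid, mount4_mid, mount5_mid, mount6_mid and dish1_mid below 0.056 m and distance between any of mount0_mid, mount1_mid, mount3_mid, mount4_mid, mount5_mid, mount6_mid and dish1_mid below 0.056 m and distance between any of mount0_mid, mount1_mid, mount2_mid, mount4_mid, mount5_mid, mount6_mid and dish1_mid below 0.056 m and distance between any of mount0_mid, mount1_mid, mount2_mid, mount3_mid, mount5_mid, mount6_mid and dish1_mid below 0.056 m and distance between any of mount0_mid, mount1_mid, mount2_mid, mount3_mid, mount4_mid, mount6_mid and dish1_mid below 0.056 m and distance between any of mount0_mid, mount1_mid, mount2_mid, mount3_mid, mount4_mid, mount5_mid and dish1_mid below 0.056 m) and (distance between each of mount0_mid, mount1_mid, mount2_mid, mount3_mid, mount4_mid, mount5_mid, mount6_mid and dish0_mid above 0.056 m or distance between each of mount0_mid, mount1_mid, mount2_mid, mount3_mid, mount4_mid, mount5_mid, mount6_mid and dish2_mid above 0.056 m)) or ((distance between any of mount1_mid, mount2_mid, mount3_mid, mount4_mid, mount5_mid, mount6_mid and dish2_mid below 0.056 m and distance between any of mount0_mid, mount2_mid, mount3_mid, mount4_mid, mount5_mid, mount6_mid and dish2_mid below 0.056 m and distance between any of mount0_mid, mount1_mid, mount3_mid, mount4_mid, mount5_mid, mount6_mid and dish2_mid below 0.056 m and distance between any of mount0_mid, mount1_mid, mount2_mid, mount4_mid, mount5_mid, mount6_mid and dish2_mid below 0.056 m and distance between any of mount0_mid, mount1_mid, mount2_mid, mount3_mid, mount5_mid, mount6_mid and dish2_mid below 0.056 m and distance between any of mount0_mid, mount1_mid, mount2_mid, mount3_mid, mount4_mid, mount6_mid and dish2_mid below 0.056 m and distance between any of mount0_mid, mount1_mid, mount2_mid, mount3_mid, mount4_mid, mount5_mid and dish2_mid below 0.056 m) and (distance between each of mount0_mid, mount1_mid, mount2_mid, mount3_mid, mount4_mid, mount5_mid, mount6_mid and dish0_mid above 0.056 m or distance between each of mount0_mid, mount1_mid, mount2_mid, mount3_mid, mount4_mid, mount5_mid, mount6_mid and dish1_mid above 0.056 m))).
It fails at once if a bystander is moved more than 40 mm (distance of any of spray_can, oil_bottle, wrench, band_clamp, sleeve, gasket_box from where it was at the start of the episode above 0.04 m).
Of mount0, mount1, mount2, mount3, mount4, mount5, mount6 only 5 to 7 are there at a start; the rules pass over those that are not, and their reading is None.
At some moment in a run one of mount0, mount1, mount2, mount3, mount4, mount5, mount6 may be knocked a few centimetres aside while the robot is not near it.
It also fails if it takes over 210 s, if anything falls off the work surface, if the arm or the gripper's body presses on something with over 40 N, if the wrist force passes 120 N, or if a joint passes its speed limit or range.

## Working session

There is one attempt and no reset: what is moved stays moved. The work goes in short steps, Python scripts to look and compute and a tool call to move; the robot and the scene stay as the last step left them, time stands still between calls to the robot, and variables do not carry over. Pictures are saved under pics/ and viewed, and the job is handed in when it is done.

Besides the shell and the picture viewer there is one more tool, called after "Request:" as name(argument=value, ...), one argument or row to a line, values as JSON. send_rows: Moves the arm, as the interface text tells. Its arguments: {"type":"object","properties":{"series":{"type":"array","items":{"type":"number","minimum":-1,"maximum":1}}},"required":["series"]}

```bash
mkdir -p pics
cat > h.py <<'E'
import numpy as np, cv2
from workcell import ctrl
def snap(cam,name=None):
    s=ctrl.snapshot(cam)
    if name: cv2.imwrite(f'pics/{name}.png',s['image'])
    return s
def c2w(s,p):
    R=cv2.Rodrigues(np.array(s['rvec'],float))[0]; t=np.array(s['tvec'],float).ravel()
    return R.T@(np.array(p)-t)
def ray(s,u,v,cam):
    f=200/np.tan(np.radians(s['fov_y']/2)); x=u-s['cx'];y=v-s['cy']
    if cam=='wrist':
        r=np.hypot(x,y)+1e-9; th=r/f; d=np.array([np.sin(th)*x/r,np.sin(th)*y/r,np.cos(th)])
    else: d=np.array([x/f,y/f,1.])
    R=cv2.Rodrigues(np.array(s['rvec'],float))[0]; t=np.array(s['tvec'],float).ravel()
    return -R.T@t, R.T@d
def atz(s,u,v,z,cam):
    o,d=ray(s,u,v,cam); return o+d*(z-o[2])/d[2]
def proj(s,P,cam):
    R=cv2.Rodrigues(np.array(s['rvec'],float))[0]; t=np.array(s['tvec'],float).ravel()
    f=200/np.tan(np.radians(s['fov_y']/2)); p=R@np.array(P)+t
    if cam=='wrist':
        rr=np.hypot(p[0],p[1]);th=np.arctan2(rr,p[2]); return s['cx']+f*th*p[0]/rr, s['cy']+f*th*p[1]/rr
    return s['cx']+f*p[0]/p[2], s['cy']+f*p[1]/p[2]
def locs(s,cam,names):
    for n in names:
        try: r=ctrl.tip_of(cam,n)
        except Exception as e: print(n,e); continue
        print(n,[(round(d['conf'],2),c2w(s,d['location']).round(3).tolist(),[int(q) for q in proj(s,c2w(s,d['location']),cam)]) for d in r[:8]])
def st():
    s=ctrl.get_state(); print({k:np.round(s[k],3).tolist() for k in('t','tool_pos','tool_rot','ft_force','opening')})
E
python3 - <<'E'
from h import *
st()
for c in ('top','side','wrist'):
    s=snap(c,c+'0'); print(c,s['fov_y'],s['cx'],s['cy'],c2w(s,[0,0,0]).round(3))
    if c!='wrist': locs(s,c,['tin','tin_mid','mat_mid','lid','lid_grip','dish0_mid','dish1_mid','dish2_mid','mount0_mid','spray_can','oil_bottle','wrench','band_clamp','sleeve','gasket_box'])
E
```

```text
{'t': 0.0, 'tool_pos': [0.225, 0.501, 0.23], 'tool_rot': [-179.861, 0.008, 155.779], 'ft_force': [0.879, 0.252, 0.433], 'opening': 0.085}
top 47.67644186844792 325.42523009583635 202.95182530680543 [ 0.405 -0.03   1.187]
tin []
tin_mid [(0.2, [0.699, 0.003, -0.003], [320, 138])]
mat_mid [(0.6, [0.511, 0.347, 0.006], [190, 211])]
lid [(0.61, [0.509, -0.332, 0.048], [454, 204])]
lid_grip [(0.91, [0.505, -0.33, 0.1], [459, 204])]
dish0_mid [(0.96, [0.519, 0.137, 0.015], [270, 206])]
dish1_mid [(0.86, [0.574, -0.144, 0.021], [377, 182])]
dish2_mid [(0.86, [0.253, -0.328, 0.021], [455, 307]), (0.71, [0.237, 0.299, 0.025], [206, 318]), (0.7, [0.547, -0.001, 0.02], [322, 194]), (0.63, [0.353, -0.048, 0.021], [342, 269]), (0.59, [0.312, 0.133, 0.018], [272, 286]), (0.21, [0.698, -0.209, -0.001], [399, 137])]
mount0_mid []
spray_can [(0.61, [0.754, -0.134, 0.0], [370, 117]), (0.47, [0.732, 0.298, 0.004], [210, 129])]
oil_bottle [(0.96, [0.731, 0.295, 0.003], [211, 129])]
wrench [(0.96, [0.793, 0.079, 0.006], [291, 104])]
band_clamp [(0.65, [0.695, 0.205, -0.001], [245, 142])]
sleeve [(0.76, [
[... 657 characters left out ...]
[312, 122])]
dish2_mid [(0.87, [0.354, -0.049, 0.022], [255, 233]), (0.8, [0.315, 0.135, 0.025], [241, 175]), (0.69, [0.254, -0.331, 0.024], [198, 355]), (0.61, [0.545, -0.001, 0.024], [335, 212]), (0.57, [0.234, 0.296, 0.025], [214, 134]), (0.25, [0.698, 0.206, 0.002], [384, 156])]
mount0_mid []
spray_can [(0.67, [0.757, -0.136, 0.004], [434, 260])]
oil_bottle [(0.82, [0.731, 0.297, 0.004], [390, 133])]
wrench [(0.55, [0.789, 0.08, 0.002], [427, 188])]
band_clamp [(0.64, [0.695, 0.204, 0.006], [383, 155])]
sleeve [(0.77, [0.697, -0.211, 0.001], [414, 292])]
gasket_box [(0.96, [0.699, 0.004, 0.003], [397, 213])]
wrist 65.70646984690485 317.95970003526173 199.0778977883721 [0.16  0.533 0.375]
```

View pics/top0.png

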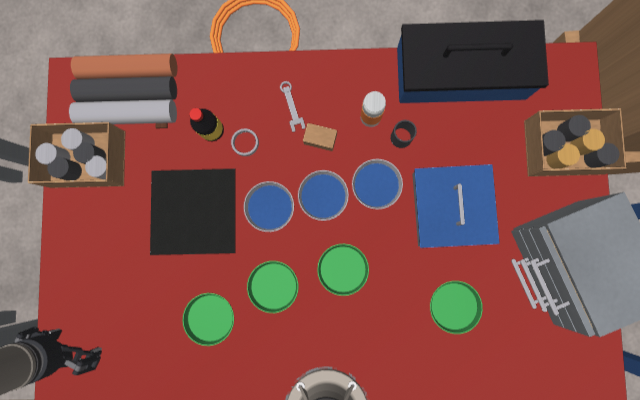

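View pics/side0.png

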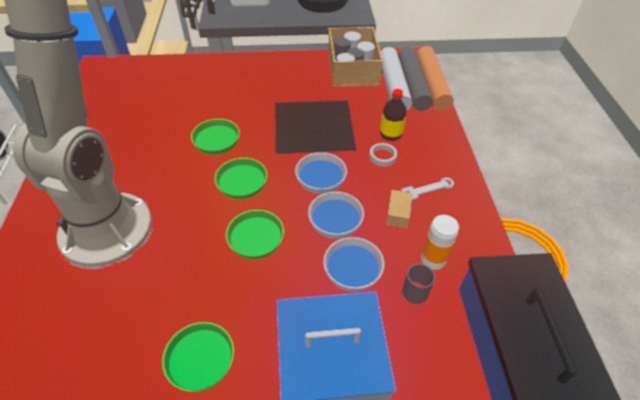

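Top picture: the three blue-floored dishes are at px (269,206), (323,195) and (377,184). The green ones at (209,319), (273,286), (343,270) and (455,307) are decoys. The lid and tin are at (456,205), and the black mat is at (193,211). Next I'll measure the lid's yaw and the mat.

Run:
```python
from h import *
s=snap('top')
for n,z in (('lid',.055),('mat_mid',.003)):
    for r in ctrl.outline_of('top',n)[:2]:
        m=r['region'].astype(np.uint8); c=max(cv2.findContours(m,0,1)[0],key=cv2.contourArea)[:,0].astype(float)
        P=np.array([atz(s,u,v,z,'top')[:2] for u,v in c]).astype(np.float32)
        print(n,r['conf'],cv2.minAreaRect(P), m.sum())
img=s['image'][160:250,400:510]; cv2.imwrite('pics/lidcrop.png',cv2.resize(img,None,fx=7,fy=6,interpolation=cv2.INTER_CUBIC))
for u,v in ((459,184),(462,222)): print(atz(s,u,v,.1,'top'))
s=snap('side')
for r in ctrl.outline_of('side','lid')[:1]:
        m=r['region'].astype(np.uint8); print(m.sum())
```

```text
lid 0.6 ((0.5077481865882874, -0.33461758494377136), (0.20435868203639984, 0.20102337002754211), 1.6851038932800293) 6364
lid 0.52 ((0.5171365737915039, 0.13574618101119995), (0.12407062947750092, 0.1258528083562851), 25.34719467163086) 1983
mat_mid 0.67 ((0.5133311748504639, 0.3438047766685486), (0.22480462491512299, 0.22504092752933502), 0.005926359910517931) 7112
[ 0.55383638 -0.33200637  0.1       ]
[ 0.46212991 -0.3344668   0.1       ]
11078
```

View pics/lidcrop.png

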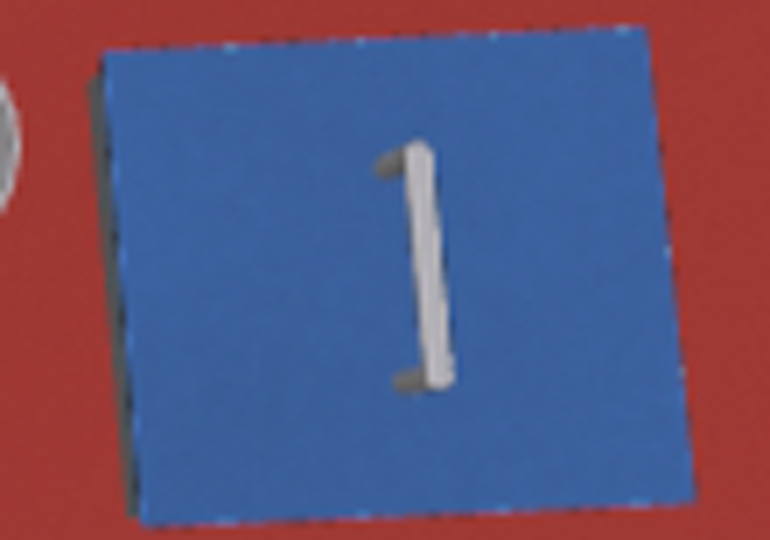

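Request:
send_rows(
  series=[0.88, -0.6, 0, 0, 0, 0.573, 1, 0.88, -0.6, 0, 0, 0, 0.573, 1, 0.88, -0.6, 0, 0, 0, 0.573, 1, 0.88, -0.6, 0, 0, 0, 0.573, 1, 0.88, -0.6, 0, 0, 0, 0.573, 1, 0.88, -0.6, 0, 0, 0, 0.573, 1, 0.88, -0.6, 0, 0, 0, 0.573, 1],
)

```text
t: 2.6
tool_pos: [0.4514, 0.3456, 0.2312]
tool_rot: [-179.8, 0.2, -179.1]
ft_force: [0.2, -1.0, -1.1]
opening: 0.0854
```

Request:
send_rows(
  series=[0.252, -1, 0, 0, 0, 0, 1, 0.252, -1, 0, 0, 0, 0, 1, 0.252, -1, 0, 0, 0, 0, 1, 0.252, -1, 0, 0, 0, 0, 1, 0.252, -1, 0, 0, 0, 0, 1, 0.252, -1, 0, 0, 0, 0, 1],
)

```text
t: 3.2
tool_pos: [0.51, 0.0933, 0.2318]
tool_rot: [-179.7, 0.1, -179.1]
ft_force: [0.7, 0.0, 0.6]
opening: 0.0855
```

Request:
send_rows(
  series=[0, -1, 0, 0, 0, 0, 1, 0, -1, 0, 0, 0, 0, 1, 0, -1, 0, 0, 0, 0, 1, 0, -1, 0, 0, 0, 0, 1, 0, -1, 0, 0, 0, 0, 1, 0, -1, 0, 0, 0, 0, 1],
)

```text
t: 3.8
tool_pos: [0.5069, -0.1577, 0.2318]
tool_rot: [-179.6, -0.0, -179.2]
ft_force: [-0.5, -0.2, 0.1]
opening: 0.0853
```

Request:
send_rows(
  series=[0, -0.736, 0, 0, 0, 0, 1, 0, -0.736, 0, 0, 0, 0, 1, 0, -0.736, 0, 0, 0, 0, 1, 0, -0.736, 0, 0, 0, 0, 1, 0, -0.736, 0, 0, 0, 0, 1, 0, -0.736, 0, 0, 0, 0, 1],
)

```text
t: 4.4
tool_pos: [0.5091, -0.3316, 0.2308]
tool_rot: [179.9, -0.0, -178.5]
ft_force: [0.1, 0.7, 0.7]
opening: 0.0853
```

Run:
```python
from h import *
st(); print(np.round(ctrl.get_state()['joints'],1))
s=snap('wrist','w1'); locs(s,'wrist',['lid_grip','lid'])
```

```text
{'t': 4.4, 'tool_pos': [0.509, -0.332, 0.231], 'tool_rot': [179.908, -0.011, -178.459], 'ft_force': [0.059, 0.667, 0.676], 'opening': 0.085}
[ 14.7  25.9  25.5  77.6 -11.1  79.  131.6]
lid_grip [(0.71, [0.508, -0.338, 0.094], [309, 185]), (0.23, [0.699, 0.002, -0.001], [511, 289])]
lid [(0.97, [0.508, -0.334, 0.05], [314, 175])]
```

View pics/w1.png

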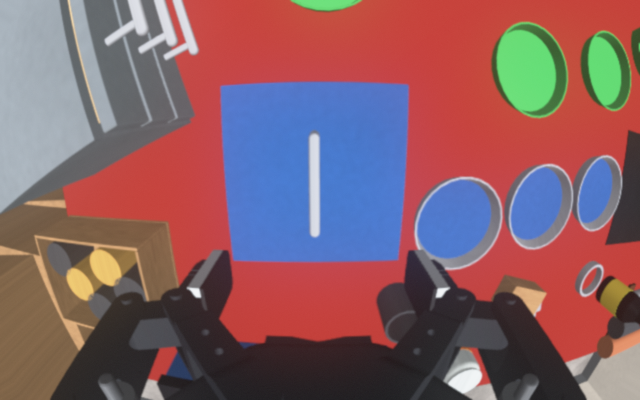

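Run:
```python
from h import *
s=snap('wrist')
for p in ((315,134),(314,235),(314,185)): print(atz(s,*p,.1,'wrist').round(4))
for p in ((221,86),(409,85),(233,262),(399,262)): print(atz(s,*p,.055,'wrist').round(4))
```

```text
[ 0.4601 -0.3321  0.1   ]
[ 0.5562 -0.3303  0.1   ]
[ 0.5067 -0.3317  0.1   ]
[ 0.4134 -0.4321  0.055 ]
[ 0.4067 -0.2363  0.055 ]
[ 0.6151 -0.4262  0.055 ]
[ 0.6089 -0.228   0.055 ]
```

Request:
send_rows(
  series=[0, 0, -0.15, 0, 0, 0, 1, 0, 0, -0.3, 0, 0, 0, 1, 0, 0, -0.45, 0, 0, 0, 1, 0, 0, -0.55, 0, 0, 0, 1, 0, 0, -0.612, 0, 0, 0, 1, 0, 0, -0.612, 0, 0, 0, 1],
)

```text
t: 5.2
tool_pos: [0.5075, -0.3291, 0.0756]
tool_rot: [179.8, -0.3, -178.3]
ft_force: [0.1, 0.8, 0.1]
opening: 0.0854
```

Request:
send_rows(
  series=[0, 0, 0, 0, 0, 0, 0, 0, 0, 0, 0, 0, 0, 0, 0, 0, 0, 0, 0, 0, 0, 0, 0, 0, 0, 0, 0, 0, 0, 0, 0, 0, 0, 0, 0, 0, 0, 0, 0, 0, 0, 0, 0, 0, 0, 0, 0, 0, 0, 0, 0, 0, 0, 0, 0, 0],
)

```text
t: 6.0
tool_pos: [0.5091, -0.3335, 0.0792]
tool_rot: [-179.9, 0.1, -178.5]
ft_force: [-0.7, -1.4, 4.7]
opening: 0.0077
```

Request:
send_rows(
  series=[0, 0, 0.02, 0, 0, 0, 0, 0, 0, 0.06, 0, 0, 0, 0, 0, 0, 0.12, 0, 0, 0, 0, 0, 0, 0.2, 0, 0, 0, 0, 0, 0, 0.28, 0, 0, 0, 0, 0, 0, 0.36, 0, 0, 0, 0, 0, 0, 0.4, 0, 0, 0, 0, 0, 0, 0.4, 0, 0, 0, 0],
)

```text
t: 6.8
tool_pos: [0.5093, -0.3325, 0.1796]
tool_rot: [-180.0, 0.1, -178.4]
ft_force: [-0.4, -0.8, -4.8]
opening: 0.0074
```

Run:
```python
from h import *
st()
s=snap('wrist','w2'); s=snap('side','s2'); locs(s,'side',['lid_grip','lid'])
a=cv2.imread('pics/w2.png');b=cv2.imread('pics/s2.png');cv2.imwrite('pics/c2.png',cv2.resize(np.vstack([a,b]),None,fx=.75,fy=.75))
```

```text
{'t': 6.8, 'tool_pos': [0.509, -0.333, 0.18], 'tool_rot': [-179.954, 0.119, -178.42], 'ft_force': [-0.42, -0.806, -4.847], 'opening': 0.007}
lid_grip [(0.91, [0.506, -0.333, 0.194], [334, 306])]
lid [(0.57, [0.508, -0.333, 0.153], [334, 317])]
```

View pics/c2.png

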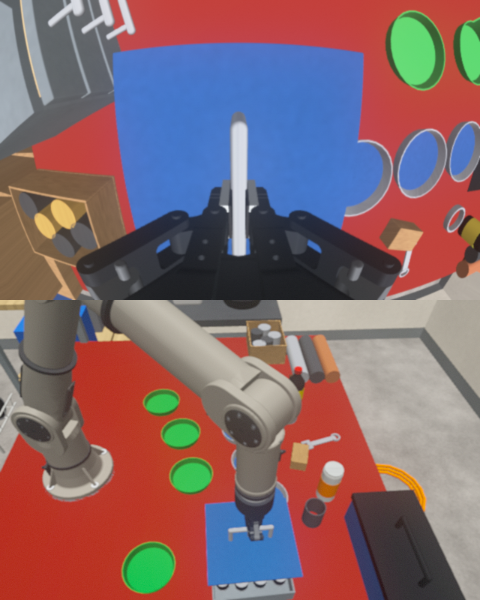

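Request:
send_rows(
  series=[0, 0.02, 0, 0, 0, 0, 0, 0, 0.08, 0, 0, 0, 0, 0, 0, 0.16, 0, 0, 0, 0, 0, 0, 0.26, 0, 0, 0, 0, 0, 0, 0.36, 0, 0, 0, 0, 0, 0, 0.46, 0, 0, 0, 0, 0, 0, 0.56, 0, 0, 0, 0, 0, 0, 0.66, 0, 0, 0, 0, 0, 0, 0.76, 0, 0, 0, 0, 0, 0, 0.86, 0, 0, 0, 0, 0],
)

```text
t: 8.0
tool_pos: [0.5081, -0.1146, 0.1782]
tool_rot: [179.9, -0.0, -178.4]
ft_force: [0.7, -0.8, -4.9]
opening: 0.0078
```

Request:
send_rows(
  series=[0, 0.1, 0, 0, 0, 0, 0, 0, 0.2, 0, 0, 0, 0, 0, 0, 0.3, 0, 0, 0, 0, 0, 0, 0.4, 0, 0, 0, 0, 0, 0, 0.5, 0, 0, 0, 0, 0, 0, 0.6, 0, 0, 0, 0, 0, 0, 0.7, 0, 0, 0, 0, 0, 0, 0.8, 0, 0, 0, 0, 0, 0, 0.9, 0, 0, 0, 0, 0, 0, 1, 0, 0, 0, 0, 0],
)

```text
t: 9.0
tool_pos: [0.5073, 0.1348, 0.1782]
tool_rot: [180.0, -0.0, -178.4]
ft_force: [-0.2, 0.1, -4.8]
opening: 0.0076
```

Request:
send_rows(
  series=[0.016, 0.1, 0, 0, 0, 0, 0, 0.016, 0.2, 0, 0, 0, 0, 0, 0.016, 0.3, 0, 0, 0, 0, 0, 0.016, 0.4, 0, 0, 0, 0, 0, 0.016, 0.5, 0, 0, 0, 0, 0, 0.016, 0.6, 0, 0, 0, 0, 0, 0.016, 0.7, 0, 0, 0, 0, 0, 0.016, 0.78, 0, 0, 0, 0, 0, 0.016, 0.83, 0, 0, 0, 0, 0, 0.016, 0.848, 0, 0, 0, 0, 0],
)

```text
t: 10.0
tool_pos: [0.5109, 0.347, 0.1779]
tool_rot: [180.0, -0.1, -178.2]
ft_force: [0.0, -0.1, -4.4]
opening: 0.0076
```

Run:
```python
from h import *
st()
s=snap('top','t3'); locs(s,'top',['lid_grip','lid','mat_mid','mount0_mid'])
cv2.imwrite('pics/tin3.png',cv2.resize(s['image'][150:260,400:510],None,fx=5,fy=5,interpolation=cv2.INTER_CUBIC))
s=snap('wrist','w3'); locs(s,'wrist',['lid_grip','lid'])
```

```text
{'t': 10.0, 'tool_pos': [0.511, 0.347, 0.178], 'tool_rot': [179.957, -0.078, -178.238], 'ft_force': [0.025, -0.119, -4.401], 'opening': 0.008}
lid_grip [(0.96, [0.509, 0.35, 0.198], [162, 205]), (0.34, [0.519, 0.134, 0.018], [270, 206])]
lid [(0.56, [0.508, 0.35, 0.148], [170, 207])]
mat_mid []
mount0_mid [(0.46, [0.436, -0.378, 0.02], [471, 233])]
lid_grip [(0.75, [0.514, 0.343, 0.195], [315, 270]), (0.66, [0.696, -0.206, -0.0], [21, 273])]
lid [(0.75, [0.513, 0.344, 0.152], [318, 233]), (0.36, [0.7, 0.003, -0.0], [96, 293])]
```

View pics/t3.png

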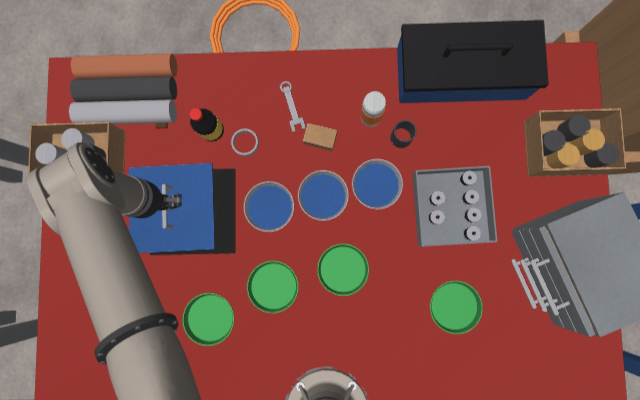

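View pics/tin3.png

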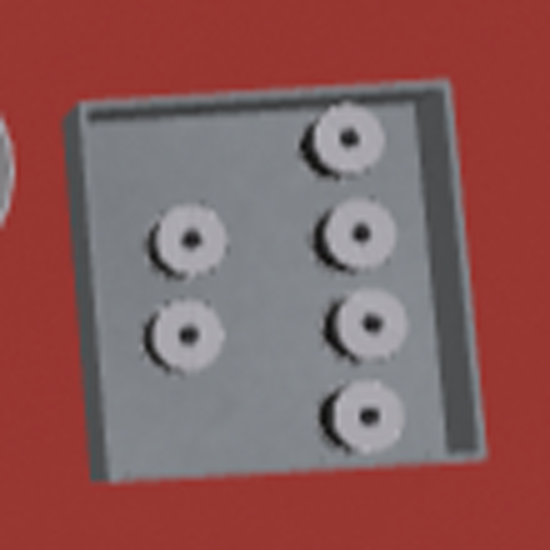

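The tin holds six mounts: px (470,178), (472,197), (474,215) and (474,233) on the right, and (438,198) and (438,217) on the left. That makes two per dish. Next I lower the lid, which is over the mat.

Request:
send_rows(
  series=[0, 0, -0.05, 0, 0, 0, 0, 0, 0, -0.15, 0, 0, 0, 0, 0, 0, -0.27, 0, 0, 0, 0, 0, 0, -0.38, 0, 0, 0, 0, 0, 0, -0.46, 0, 0, 0, 0, 0, 0, -0.5, 0, 0, 0, 0, 0, 0, -0.52, 0, 0, 0, 0, 0, 0, -0.535, 0, 0, 0, 0, 0, 0, -0.545, 0, 0, 0, 0, 0, 0, -0.55, 0, 0, 0, 0],
)

```text
t: 11.4
tool_pos: [0.5133, 0.345, 0.0416]
tool_rot: [179.9, 0.1, -178.4]
ft_force: [-0.6, -0.6, -4.5]
opening: 0.0079
```

Request:
send_rows(
  series=[0, 0, 0, 0, 0, 0, 0, 0, 0, 0, 0, 0, 0, 0],
)

```text
t: 11.6
tool_pos: [0.513, 0.3448, 0.0414]
tool_rot: [180.0, 0.1, -178.4]
ft_force: [0.4, 1.0, -4.4]
opening: 0.0076
```

Not yet in contact, since the force is still the lid's weight. I'll go down in small steps.

Request:
send_rows(
  series=[0, 0, -0.004, 0, 0, 0, 0, 0, 0, -0.004, 0, 0, 0, 0],
)

```text
t: 11.8
tool_pos: [0.5131, 0.3449, 0.0403]
tool_rot: [180.0, 0.1, -178.4]
ft_force: [-0.5, -0.5, -2.7]
opening: 0.0076
```

Request:
send_rows(
  series=[0, 0, -0.006, 0, 0, 0, 0, 0, 0, -0.006, 0, 0, 0, 0],
)

```text
t: 12.0
tool_pos: [0.5131, 0.3449, 0.0402]
tool_rot: [179.9, 0.1, -178.4]
ft_force: [-3.0, -1.9, 4.3]
opening: 0.0078
```

Contact made. Opening the fingers.

Request:
send_rows(
  series=[0, 0, 0, 0, 0, 0, 0.6, 0, 0, 0, 0, 0, 0, 0.6, 0, 0, 0, 0, 0, 0, 0.6, 0, 0, 0, 0, 0, 0, 0.6, 0, 0, 0, 0, 0, 0, 0.6, 0, 0, 0, 0, 0, 0, 0.6],
)

```text
t: 12.6
tool_pos: [0.5127, 0.3446, 0.0382]
tool_rot: [-180.0, -0.0, -178.4]
ft_force: [-0.8, 0.3, 0.6]
opening: 0.0514
```

Request:
send_rows(
  series=[0, 0, 0.1, 0, 0, 0, 0.6, 0, 0, 0.2, 0, 0, 0, 0.6, 0, 0, 0.4, 0, 0, 0, 0.6, 0, 0, 0.6, 0, 0, 0, 0.6, 0, 0, 0.72, 0, 0, 0, 0.6, 0, 0, 0.72, 0, 0, 0, 0.6],
)

```text
t: 13.2
tool_pos: [0.5158, 0.3464, 0.225]
tool_rot: [179.6, 0.6, -178.4]
ft_force: [0.2, 0.5, -0.3]
opening: 0.0516
```

Run:
```python
from h import *
st()
s=snap('side','s4'); locs(s,'side',['lid_grip','lid','mat_mid'])
s=snap('wrist','w4'); locs(s,'wrist',['lid_grip','lid'])
a=cv2.imread('pics/w4.png');b=cv2.imread('pics/s4.png');cv2.imwrite('pics/c4.png',cv2.resize(np.vstack([a,b]),None,fx=.75,fy=.75))
```

```text
{'t': 13.2, 'tool_pos': [0.516, 0.346, 0.225], 'tool_rot': [179.594, 0.612, -178.443], 'ft_force': [0.181, 0.55, -0.26], 'opening': 0.052}
lid_grip [(0.92, [0.508, 0.344, 0.059], [312, 110]), (0.18, [0.757, -0.133, 0.003], [434, 259])]
lid [(0.91, [0.513, 0.347, 0.015], [313, 121])]
mat_mid []
lid_grip [(0.57, [0.513, 0.343, 0.056], [316, 182])]
lid [(0.7, [0.513, 0.348, 0.012], [320, 174])]
```

View pics/c4.png

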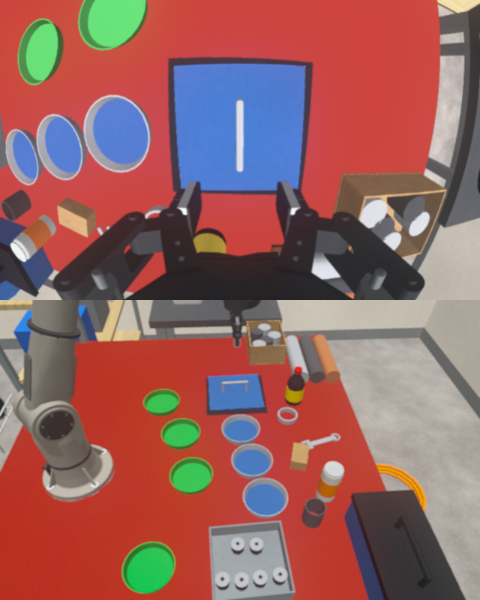

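Request:
send_rows(
  series=[0, -1, 0, 0, 0, 0, 0.6, 0, -1, 0, 0, 0, 0, 0.6, 0, -1, 0, 0, 0, 0, 0.6, 0, -1, 0, 0, 0, 0, 0.6, 0, -1, 0, 0, 0, 0, 0.6],
)

```text
t: 14.05
tool_pos: [0.5119, 0.0926, 0.2175]
tool_rot: [-180.0, -0.1, -178.4]
ft_force: [0.2, -0.6, -1.0]
opening: 0.051
```

Request:
send_rows(
  series=[0, -1, 0, 0, 0, 0, 0.6, 0, -1, 0, 0, 0, 0, 0.6, 0, -1, 0, 0, 0, 0, 0.6, 0, -1, 0, 0, 0, 0, 0.6, 0, -1, 0, 0, 0, 0, 0.6],
)

```text
t: 14.55
tool_pos: [0.5119, -0.1571, 0.2176]
tool_rot: [180.0, -0.1, -178.4]
ft_force: [0.3, -0.1, 0.2]
opening: 0.0511
```

Request:
send_rows(
  series=[0, -0.708, 0, 0, 0, 0, 0.6, 0, -0.708, 0, 0, 0, 0, 0.6, 0, -0.708, 0, 0, 0, 0, 0.6, 0, -0.708, 0, 0, 0, 0, 0.6, 0, -0.708, 0, 0, 0, 0, 0.6, 0, -0.708, 0, 0, 0, 0, 0.6],
)

```text
t: 15.15
tool_pos: [0.5121, -0.3325, 0.2171]
tool_rot: [179.9, -0.1, -178.5]
ft_force: [-0.0, 0.1, 0.1]
opening: 0.051
```

```bash
cat >> h.py <<'E'
def mounts(cam,s=None,tag=None,ztop=0.038):
    # bright steel disc tops -> world xy at ztop
    s=s or snap(cam)
    r=ctrl.tip_of(cam,'mount0_mid'); 
    out=[(round(d['conf'],2),c2w(s,d['location']).round(3).tolist()) for d in r]
    return s,out
E
python3 - <<'E'
from h import *
st()
for c in ('wrist','top','side'):
    s=snap(c,c+'5'); print(c); locs(s,c,['mount0_mid','mount3_mid','tin','tin_mid'])
E
```

```text
{'t': 15.15, 'tool_pos': [0.512, -0.332, 0.217], 'tool_rot': [179.908, -0.097, -178.527], 'ft_force': [-0.047, 0.08, 0.086], 'opening': 0.051}
wrist
mount0_mid [(0.8, [0.441, -0.382, 0.022], [272, 109])]
mount3_mid [(0.96, [0.483, -0.288, 0.02], [357, 149])]
tin [(0.58, [0.508, -0.334, 0.002], [315, 167]), (0.49, [0.483, -0.287, 0.018], [358, 149]), (0.15, [0.733, 0.294, 0.002], [608, 289])]
tin_mid [(0.88, [0.507, -0.332, 0.019], [317, 169])]
top
mount0_mid [(0.5, [0.435, -0.38, 0.025], [472, 233]), (0.42, [0.507, -0.335, 0.002], [450, 207])]
mount3_mid [(0.51, [0.481, -0.29, 0.019], [435, 216]), (0.48, [0.695, 0.205, 0.002], [244, 141])]
tin [(0.66, [0.51, 0.345, 0.057], [185, 210]), (0.65, [0.508, -0.335, 0.003], [450, 206])]
tin_mid [(0.92, [0.508, -0.335, 0.02], [452, 205])]
side
mount0_mid [(0.88, [0.439, -0.378, 0.02], [297, 375])]
mount3_mid [(0.67, [0.478, -0.288, 0.02], [315, 328]), (0.26, [0.702, -0.212, -0.0], [417, 292])]
tin [(0.58, [0.506, -0.331, 0.0], [330, 352])]
tin_mid [(0.8, [0.507, -0.331, 0.02], [331, 348]), (0.35, [0.788, 0.083, 0.002], [426, 188])]
```

View pics/wrist5.png

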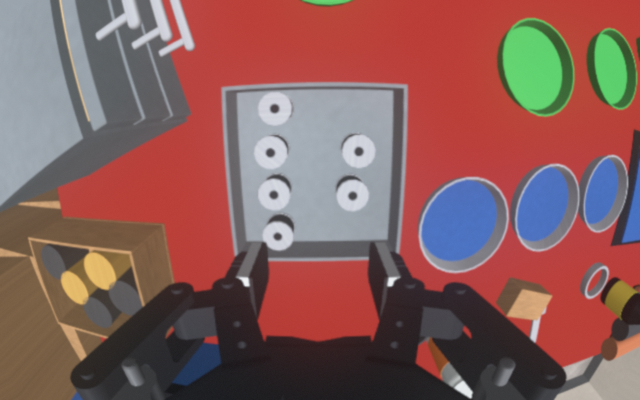

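The wrist picture shows the six mount tops at px (275,108), (270,152), (273,194), (278,236), (358,151) and (351,195).

Run:
```python
from h import *
S={c:snap(c) for c in('wrist','top','side')}
for c in S:
    print(c)
    for i in range(7):
        r=ctrl.tip_of(c,f'mount{i}_mid'); print(i,[(round(d['conf'],2),c2w(S[c],d['location']).round(3).tolist()) for d in r[:3]])
print('holes wrist')
for p in ((275,107.5),(270,152),(273.5,194.5),(278,236),(358.5,151.5),(352,195)): print(atz(S['wrist'],*p,.038,'wrist').round(4))
print('holes top')
for p in ((349,138),(362,233),(373,324),(370,416),(192,239),(188,335)): print(atz(S['top'],p[0]/5+399.6,p[1]/5+149.6,.038,'top').round(4))
```

```text
wrist
0 [(0.65, [0.44, -0.382, 0.022]), (0.33, [0.754, -0.136, 0.002]), (0.24, [0.545, -0.0, 0.02])]
1 []
2 [(0.87, [0.483, -0.384, 0.019]), (0.74, [0.731, 0.296, 0.001]), (0.43, [0.519, 0.139, 0.023])]
3 [(0.69, [0.573, -0.142, 0.02]), (0.63, [0.483, -0.285, 0.02])]
4 [(0.88, [0.532, -0.376, 0.021])]
5 [(0.9, [0.532, -0.291, 0.021])]
6 [(0.77, [0.578, -0.376, 0.021])]
top
0 [(0.63, [0.435, -0.38, 0.022]), (0.54, [0.545, -0.004, 0.022])]
1 []
2 [(0.56, [0.488, -0.384, 0.025])]
3 [(0.62, [0.478, -0.29, 0.018])]
4 [(0.42, [0.533, -0.379, 0.021])]
5 [(0.64, [0.533, -0.291, 0.019]), (0.53, [0.698, 0.007, -0.003])]
6 [(0.63, [0.507, -0.336, 0.022]), (0.44, [0.579, -0.372, 0.02])]
side
0 [(0.7, [0.438, -0.378, 0.018])]
1 []
2 [(0.98, [0.485, -0.383, 0.021])]
3 [(0.75, [0.475, -0.29, 0.019]), (0.62, [0.575, -0.144, 0.018]), (0.3, [0.508, -0.332, -0.001])]
4 [(0.83, [0.531, -0.377, 0.021]), (0.72, [0.733, 0.295, 0.002])]
5 [(0.66, [0.532, -0.293, 0.025]), (0.62, [0.787, 0.082, 0.003])]
6 [(0.81, [0.58, -0.373, 0.024])]
holes wrist
[ 0.4394 -0.3778  0.038 ]
[ 0.4865 -0.3828  0.038 ]
[ 0.5333 -0.3794  0.038 ]
[ 0.5825 -0.3751  0.038 ]
[ 0.4836 -0.2892  0.038 ]
[ 0.5316 -0.2936  0.038 ]
holes top
[ 0.5791 -0.3765  0.038 ]
[ 0.5303 -0.3804  0.038 ]
[ 0.4839 -0.3835  0.038 ]
[ 0.4375 -0.3795  0.038 ]
[ 0.5293 -0.2945  0.038 ]
[ 0.4804 -0.2902  0.038 ]
```

Request:
send_rows(
  series=[0.072, 0.156, 0, 0, 0, 0, 0.54, 0.072, 0.156, -0.2, 0, 0, 0, 0.54, 0.072, 0.156, -0.4, 0, 0, 0, 0.54, 0.072, 0.156, -0.56, 0, 0, 0, 0.54, 0.072, 0.156, -0.64, 0, 0, 0, 0.54, 0.072, 0.156, -0.64, 0, 0, 0, 0.54],
)

```text
t: 17.7
tool_pos: [0.5278, -0.2914, 0.0543]
tool_rot: [179.8, -0.4, -178.4]
ft_force: [0.1, 0.5, 0.1]
opening: 0.0463
```

Run:
```python
from h import *
st(); s=snap('wrist','w6')
```

```text
{'t': 17.7, 'tool_pos': [0.528, -0.291, 0.054], 'tool_rot': [179.76, -0.43, -178.433], 'ft_force': [0.089, 0.481, 0.078], 'opening': 0.046}
```

View pics/w6.png

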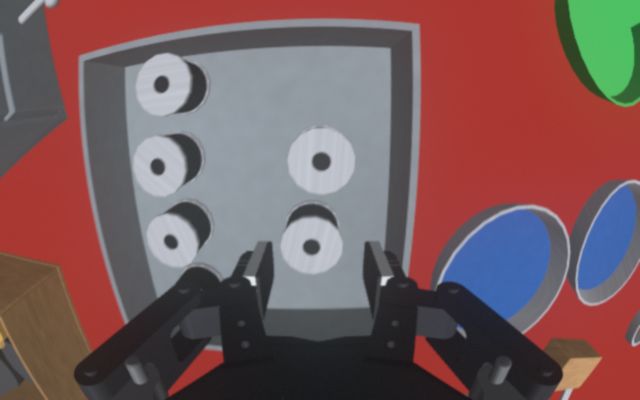

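Request:
send_rows(
  series=[0, 0, -0.08, 0, 0, 0, 0.54, 0, 0, -0.15, 0, 0, 0, 0.54, 0, 0, -0.196, 0, 0, 0, 0.54, 0, 0, -0.196, 0, 0, 0, 0.54],
)

```text
t: 18.15
tool_pos: [0.5306, -0.2933, 0.0092]
tool_rot: [180.0, -0.0, -178.4]
ft_force: [0.2, 0.2, -0.3]
opening: 0.0462
```

Request:
send_rows(
  series=[0, 0, 0, 0, 0, 0, 0.2, 0, 0, 0, 0, 0, 0, 0.2, 0, 0, 0, 0, 0, 0, 0.2, 0, 0, 0, 0, 0, 0, 0.2, 0, 0, 0, 0, 0, 0, 0.2],
)

```text
t: 18.65
tool_pos: [0.5317, -0.2941, 0.0107]
tool_rot: [-179.9, 0.1, -178.4]
ft_force: [-0.6, 0.5, 5.6]
opening: 0.0342
```

Request:
send_rows(
  series=[0, 0, 0.05, 0, 0, 0, 0.2, 0, 0, 0.2, 0, 0, 0, 0.2, 0, 0, 0.35, 0, 0, 0, 0.2, 0, 0, 0.5, 0, 0, 0, 0.2, 0, 0, 0.56, 0, 0, 0, 0.2],
)

```text
t: 19.15
tool_pos: [0.5322, -0.2947, 0.154]
tool_rot: [-179.8, 0.3, -178.4]
ft_force: [1.2, -0.0, -0.7]
opening: 0.0343
```

Run:
```python
from h import *
st(); s=snap('wrist','w7')
```

```text
{'t': 19.15, 'tool_pos': [0.532, -0.295, 0.154], 'tool_rot': [-179.813, 0.332, -178.445], 'ft_force': [1.208, -0.04, -0.682], 'opening': 0.034}
```

View pics/w7.png

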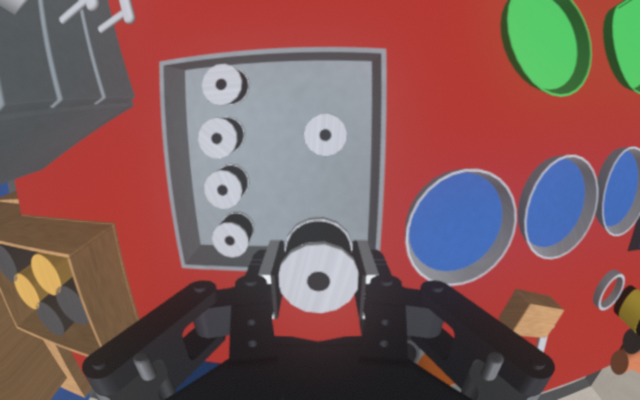

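Request:
send_rows(
  series=[0.05, 0.1, 0, 0, 0, 0, 0.2, 0.12, 0.25, 0, 0, 0, 0, 0.2, 0.19, 0.42, 0, 0, 0, 0, 0.2, 0.25, 0.54, 0, 0, 0, 0, 0.2, 0.268, 0.596, -0.05, 0, 0, 0, 0.2, 0.268, 0.596, -0.18, 0, 0, 0, 0.2, 0.268, 0.596, -0.32, 0, 0, 0, 0.2, 0.268, 0.596, -0.44, 0, 0, 0, 0.2, 0.268, 0.596, -0.52, 0, 0, 0, 0.2, 0.268, 0.596, -0.552, 0, 0, 0, 0.2],
)

```text
t: 20.2
tool_pos: [0.593, -0.1449, 0.0105]
tool_rot: [179.9, -0.6, -178.5]
ft_force: [-16.4, 4.7, 43.8]
opening: 0.0347
```

Request:
send_rows(
  series=[0, 0, 0, 0, 0, 0, 0.2, 0, 0, 0, 0, 0, 0, 0.2, 0, 0, 0, 0, 0, 0, 0.55, 0, 0, 0, 0, 0, 0, 0.55, 0, 0, 0, 0, 0, 0, 0.55, 0, 0, 0, 0, 0, 0, 0.55],
)

```text
t: 20.8
tool_pos: [0.5977, -0.1445, 0.0114]
tool_rot: [-180.0, 0.0, -178.4]
ft_force: [0.1, -0.4, 0.2]
opening: 0.0471
```

Request:
send_rows(
  series=[0, 0, 0.08, 0, 0, 0, 0.55, 0, 0, 0.24, 0, 0, 0, 0.55, 0, 0, 0.4, 0, 0, 0, 0.55, 0, 0, 0.552, 0, 0, 0, 0.55, 0, 0, 0.552, 0, 0, 0, 0.55],
)

```text
t: 21.3
tool_pos: [0.602, -0.1461, 0.1564]
tool_rot: [-179.8, 0.8, -178.4]
ft_force: [0.8, -0.1, 0.2]
opening: 0.047
```

```bash
cat > look.py <<'E'
from h import *
import sys
st()
S={c:snap(c) for c in('wrist','top','side')}
D={c:[] for c in S}
for c in S:
    for i in (0,2,3,4,5,6):
        r=ctrl.tip_of(c,f'mount{i}_mid')
        for d in r[:4]:
            p=c2w(S[c],d['location'])
            if d['conf']>.3: D[c].append((i,p))
for i in (0,2,3,4,5,6):
    print(i,{c:[p.round(3).tolist() for j,p in D[c] if j==i][:3] for c in D})
cv2.imwrite(f'pics/{sys.argv[1]}.png',cv2.resize(np.vstack([S['top']['image'],S['wrist']['image']]),None,fx=.75,fy=.75))
E
python3 look.py l8
```

```text
{'t': 21.3, 'tool_pos': [0.602, -0.146, 0.156], 'tool_rot': [-179.799, 0.758, -178.433], 'ft_force': [0.763, -0.135, 0.237], 'opening': 0.047}
0 {'wrist': [[0.44, -0.38, 0.018]], 'top': [[0.437, -0.379, 0.025]], 'side': [[0.438, -0.379, 0.023]]}
2 {'wrist': [[0.482, -0.381, 0.02]], 'top': [[0.487, -0.389, 0.023], [0.51, -0.335, 0.023], [0.502, -0.336, 0.002]], 'side': [[0.485, -0.381, 0.016], [0.698, -0.213, 0.002]]}
3 {'wrist': [[0.486, -0.285, 0.019]], 'top': [[0.478, -0.291, 0.019], [0.511, 0.345, 0.011]], 'side': [[0.478, -0.291, 0.021]]}
4 {'wrist': [[0.532, -0.378, 0.021], [0.73, 0.292, -0.0]], 'top': [[0.531, -0.38, 0.022], [0.434, -0.379, 0.022]], 'side': [[0.529, -0.379, 0.022]]}
5 {'wrist': [[0.597, -0.144, 0.025]], 'top': [], 'side': [[0.597, -0.143, 0.024]]}
6 {'wrist': [[0.576, -0.376, 0.023]], 'top': [[0.576, -0.375, 0.022]], 'side': [[0.58, -0.375, 0.019]]}
```

View pics/l8.png

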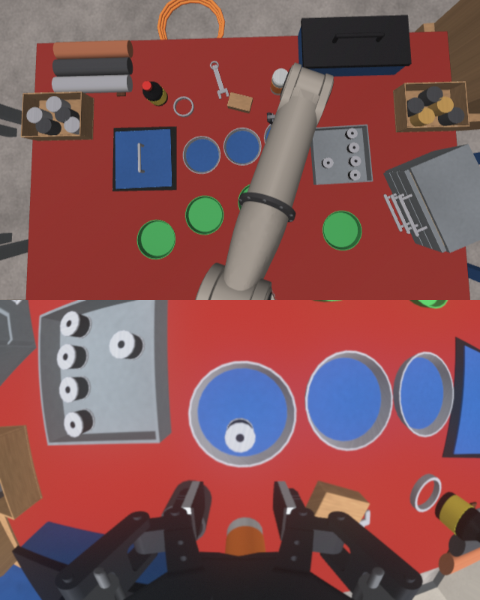

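Request:
send_rows(
  series=[-0.468, -0.58, 0, 0, 0, 0, 0.54, -0.468, -0.58, 0, 0, 0, 0, 0.54, -0.468, -0.58, 0, 0, 0, 0, 0.54, -0.468, -0.58, 0, 0, 0, 0, 0.54, -0.468, -0.58, -0.14, 0, 0, 0, 0.54, -0.468, -0.58, -0.28, 0, 0, 0, 0.54, -0.468, -0.58, -0.36, 0, 0, 0, 0.54, -0.468, -0.58, -0.38, 0, 0, 0, 0.54, -0.468, -0.58, -0.38, 0, 0, 0, 0.54],
)

```text
t: 23.25
tool_pos: [0.4804, -0.2892, 0.0539]
tool_rot: [180.0, -0.1, -178.4]
ft_force: [-0.1, 0.7, 0.7]
opening: 0.0461
```

Request:
send_rows(
  series=[0, 0, -0.08, 0, 0, 0, 0.54, 0, 0, -0.14, 0, 0, 0, 0.54, 0, 0, -0.18, 0, 0, 0, 0.54, 0, 0, -0.18, 0, 0, 0, 0.54, 0, 0, -0.18, 0, 0, 0, 0.2, 0, 0, -0.18, 0, 0, 0, 0.2, 0, 0, -0.18, 0, 0, 0, 0.2, 0, 0, -0.18, 0, 0, 0, 0.2, 0, 0, -0.18, 0, 0, 0, 0.2],
)

```text
t: 24.15
tool_pos: [0.4816, -0.2901, 0.0105]
tool_rot: [-179.9, 0.1, -178.4]
ft_force: [-0.2, 0.6, 4.5]
opening: 0.0344
```

Request:
send_rows(
  series=[0, 0, 0.05, 0, 0, 0, 0.2, 0, 0, 0.2, 0, 0, 0, 0.2, 0, 0, 0.35, 0, 0, 0, 0.2, 0, 0, 0.5, 0, 0, 0, 0.2, 0, 0, 0.56, 0, 0, 0, 0.2],
)

```text
t: 24.65
tool_pos: [0.4821, -0.2908, 0.1538]
tool_rot: [-179.8, 0.3, -178.5]
ft_force: [0.1, -0.5, -0.4]
opening: 0.0345
```

Request:
send_rows(
  series=[0.03, 0.1, 0, 0, 0, 0, 0.2, 0.07, 0.25, 0, 0, 0, 0, 0.2, 0.11, 0.43, 0, 0, 0, 0, 0.2, 0.15, 0.6, 0, 0, 0, 0, 0.2, 0.18, 0.77, 0, 0, 0, 0, 0.2, 0.2, 0.9, 0, 0, 0, 0, 0.2],
)

```text
t: 25.25
tool_pos: [0.5305, -0.0606, 0.1494]
tool_rot: [179.9, -0.0, -178.3]
ft_force: [1.4, 1.0, -0.8]
opening: 0.0344
```

Request:
send_rows(
  series=[0.1, 0.13, 0, 0, 0, 0, 0.2, 0.156, 0.23, 0, 0, 0, 0, 0.2, 0.156, 0.252, -0.06, 0, 0, 0, 0.2, 0.156, 0.252, -0.2, 0, 0, 0, 0.2, 0.156, 0.252, -0.34, 0, 0, 0, 0.2, 0.156, 0.252, -0.44, 0, 0, 0, 0.2, 0.156, 0.252, -0.5, 0, 0, 0, 0.2, 0.156, 0.252, -0.525, 0, 0, 0, 0.2, 0.156, 0.252, -0.54, 0, 0, 0, 0.2, 0.156, 0.252, -0.545, 0, 0, 0, 0.2],
)

```text
t: 26.25
tool_pos: [0.5701, -0.0014, 0.0136]
tool_rot: [180.0, 0.1, -178.4]
ft_force: [-0.7, -0.4, -0.5]
opening: 0.0341
```

Request:
send_rows(
  series=[0, 0, 0, 0, 0, 0, 0.2, 0, 0, 0, 0, 0, 0, 0.2, 0, 0, -0.003, 0, 0, 0, 0.55, 0, 0, -0.003, 0, 0, 0, 0.55, 0, 0, -0.003, 0, 0, 0, 0.55, 0, 0, -0.003, 0, 0, 0, 0.55],
)

```text
t: 26.85
tool_pos: [0.5698, -0.0014, 0.0125]
tool_rot: [180.0, 0.0, -178.4]
ft_force: [0.6, 0.4, 0.1]
opening: 0.0468
```

Request:
send_rows(
  series=[0, 0, 0.08, 0, 0, 0, 0.55, 0, 0, 0.24, 0, 0, 0, 0.55, 0, 0, 0.4, 0, 0, 0, 0.55, 0, 0, 0.548, 0, 0, 0, 0.55, 0, 0, 0.548, 0, 0, 0, 0.55],
)

```text
t: 27.35
tool_pos: [0.5742, -0.0018, 0.1557]
tool_rot: [180.0, 0.7, -178.4]
ft_force: [-0.1, 0.2, -0.1]
opening: 0.047
```

```bash
python3 look.py l9
```

```text
{'t': 27.35, 'tool_pos': [0.574, -0.002, 0.156], 'tool_rot': [179.992, 0.747, -178.442], 'ft_force': [-0.114, 0.187, -0.147], 'opening': 0.047}
0 {'wrist': [[0.44, -0.379, 0.023], [0.574, -0.139, 0.021]], 'top': [[0.436, -0.379, 0.022]], 'side': [[0.436, -0.379, 0.02], [0.533, -0.377, 0.026]]}
2 {'wrist': [[0.487, -0.385, 0.02]], 'top': [[0.486, -0.388, 0.022]], 'side': [[0.487, -0.381, 0.018]]}
3 {'wrist': [[0.572, 0.002, 0.021]], 'top': [], 'side': [[0.566, 0.0, 0.017]]}
4 {'wrist': [[0.532, -0.379, 0.023]], 'top': [[0.529, -0.381, 0.021], [0.513, 0.345, 0.008]], 'side': [[0.531, -0.381, 0.023]]}
5 {'wrist': [[0.597, -0.141, 0.023]], 'top': [[0.598, -0.145, 0.021]], 'side': [[0.599, -0.143, 0.023], [0.788, 0.083, 0.003]]}
6 {'wrist': [[0.576, -0.374, 0.023]], 'top': [[0.575, -0.378, 0.022], [0.548, 0.001, 0.021]], 'side': [[0.547, 0.001, 0.019]]}
```

View pics/l9.png

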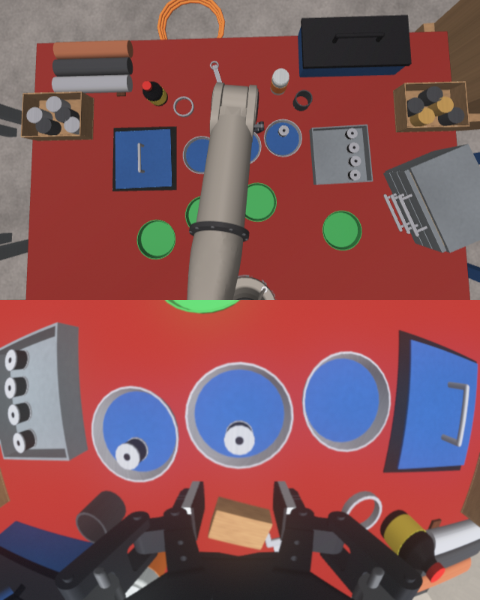

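Request:
send_rows(
  series=[0.032, -0.88, 0, 0, 0, 0, 0.54, 0.032, -0.88, 0, 0, 0, 0, 0.54, 0.032, -0.88, 0, 0, 0, 0, 0.54, 0.032, -0.88, 0, 0, 0, 0, 0.54, 0.032, -0.88, 0, 0, 0, 0, 0.54],
)

```text
t: 28.9
tool_pos: [0.5757, -0.2296, 0.1497]
tool_rot: [-179.7, -0.0, -178.9]
ft_force: [-0.8, -0.9, 0.9]
opening: 0.0464
```

Request:
send_rows(
  series=[0, -0.614, 0, 0, 0, 0, 0.54, 0, -0.614, 0, 0, 0, 0, 0.54, 0, -0.614, 0, 0, 0, 0, 0.54, 0, -0.614, 0, 0, 0, 0, 0.54, 0, -0.614, -0.14, 0, 0, 0, 0.54, 0, -0.614, -0.28, 0, 0, 0, 0.54, 0, -0.614, -0.36, 0, 0, 0, 0.54, 0, -0.614, -0.38, 0, 0, 0, 0.54, 0, -0.614, -0.38, 0, 0, 0, 0.54],
)

```text
t: 29.8
tool_pos: [0.5773, -0.3745, 0.0536]
tool_rot: [180.0, -0.1, -178.4]
ft_force: [1.2, -0.0, -0.4]
opening: 0.0462
```

Run:
```python
from h import *
st(); s=snap('wrist','w10'); locs(s,'wrist',['mount6_mid'])
```

```text
{'t': 29.8, 'tool_pos': [0.577, -0.374, 0.054], 'tool_rot': [179.952, -0.077, -178.427], 'ft_force': [1.234, -0.039, -0.441], 'opening': 0.046}
mount6_mid [(0.66, [0.575, -0.375, 0.025], [315, 228])]
```

View pics/w10.png

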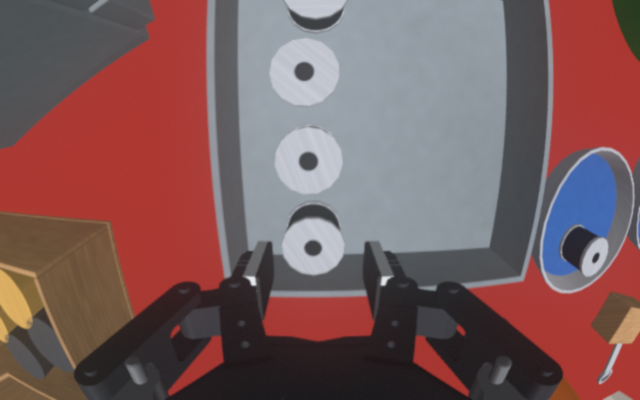

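Request:
send_rows(
  series=[0, 0, -0.04, 0, 0, 0, 0.54, 0, 0, -0.08, 0, 0, 0, 0.54, 0, 0, -0.11, 0, 0, 0, 0.54, 0, 0, -0.11, 0, 0, 0, 0.54],
)

```text
t: 30.3
tool_pos: [0.5765, -0.3739, 0.0248]
tool_rot: [179.9, -0.2, -178.4]
ft_force: [0.5, 0.0, 0.4]
opening: 0.0463
```

Request:
send_rows(
  series=[0, 0, -0.03, 0, 0, 0, 0.54, 0, 0, -0.06, 0, 0, 0, 0.54, 0, 0, -0.07, 0, 0, 0, 0.54, 0, 0, -0.07, 0, 0, 0, 0.54],
)

```text
t: 30.7
tool_pos: [0.5772, -0.3746, 0.0084]
tool_rot: [180.0, -0.1, -178.4]
ft_force: [0.9, -0.2, -0.1]
opening: 0.0458
```

Request:
send_rows(
  series=[0, 0, 0, 0, 0, 0, 0.2, 0, 0, 0, 0, 0, 0, 0.2, 0, 0, 0, 0, 0, 0, 0.2, 0, 0, 0, 0, 0, 0, 0.2, 0, 0, 0, 0, 0, 0, 0.2],
)

```text
t: 31.2
tool_pos: [0.5778, -0.375, 0.0096]
tool_rot: [-180.0, 0.0, -178.4]
ft_force: [-0.1, -0.4, 1.0]
opening: 0.0343
```

Request:
send_rows(
  series=[0, 0, 0.05, 0, 0, 0, 0.2, 0, 0, 0.2, 0, 0, 0, 0.2, 0, 0, 0.35, 0, 0, 0, 0.2, 0, 0, 0.5, 0, 0, 0, 0.2, 0, 0, 0.56, 0, 0, 0, 0.2],
)

```text
t: 31.7
tool_pos: [0.5795, -0.3767, 0.1551]
tool_rot: [-179.7, 0.4, -178.4]
ft_force: [-0.3, -0.9, -0.0]
opening: 0.0347
```

Request:
send_rows(
  series=[0, 0.08, 0, 0, 0, 0, 0.2, 0, 0.22, 0, 0, 0, 0, 0.2, 0, 0.4, 0, 0, 0, 0, 0.2, 0, 0.58, 0, 0, 0, 0, 0.2, 0, 0.77, 0, 0, 0, 0, 0.2, 0, 0.96, 0, 0, 0, 0, 0.2],
)

```text
t: 32.3
tool_pos: [0.5768, -0.1329, 0.1487]
tool_rot: [180.0, -0.1, -178.5]
ft_force: [1.0, 0.2, -0.6]
opening: 0.0344
```

Request:
send_rows(
  series=[-0.04, 0.18, 0, 0, 0, 0, 0.2, -0.08, 0.36, 0, 0, 0, 0, 0.2, -0.11, 0.54, 0, 0, 0, 0, 0.2, -0.14, 0.7, 0, 0, 0, 0, 0.2, -0.14, 0.8, 0, 0, 0, 0, 0.2],
)

```text
t: 32.8
tool_pos: [0.5404, 0.07, 0.1486]
tool_rot: [179.9, -0.2, -178.1]
ft_force: [-0.1, -1.0, -0.7]
opening: 0.0343
```

Request:
send_rows(
  series=[0, 0.13, 0, 0, 0, 0, 0.2, 0, 0.24, 0, 0, 0, 0, 0.2, 0, 0.29, -0.06, 0, 0, 0, 0.2, 0, 0.29, -0.2, 0, 0, 0, 0.2, 0, 0.29, -0.34, 0, 0, 0, 0.2, 0, 0.29, -0.44, 0, 0, 0, 0.2, 0, 0.29, -0.5, 0, 0, 0, 0.2, 0, 0.29, -0.525, 0, 0, 0, 0.2, 0, 0.29, -0.54, 0, 0, 0, 0.2, 0, 0.29, -0.545, 0, 0, 0, 0.2],
)

```text
t: 33.8
tool_pos: [0.543, 0.1376, 0.0134]
tool_rot: [180.0, 0.0, -178.4]
ft_force: [-0.0, -0.2, -0.0]
opening: 0.0342
```

Request:
send_rows(
  series=[0, 0, 0, 0, 0, 0, 0.2, 0, 0, 0, 0, 0, 0, 0.2, 0, 0, -0.003, 0, 0, 0, 0.55, 0, 0, -0.003, 0, 0, 0, 0.55, 0, 0, -0.003, 0, 0, 0, 0.55, 0, 0, -0.003, 0, 0, 0, 0.55],
)

```text
t: 34.4
tool_pos: [0.5428, 0.1376, 0.0125]
tool_rot: [180.0, 0.0, -178.4]
ft_force: [-0.6, -1.1, 0.2]
opening: 0.047
```

Request:
send_rows(
  series=[0, 0, 0.08, 0, 0, 0, 0.55, 0, 0, 0.24, 0, 0, 0, 0.55, 0, 0, 0.4, 0, 0, 0, 0.55, 0, 0, 0.548, 0, 0, 0, 0.55, 0, 0, 0.548, 0, 0, 0, 0.55],
)

```text
t: 34.9
tool_pos: [0.5471, 0.1383, 0.1556]
tool_rot: [179.8, 0.7, -178.4]
ft_force: [0.1, -0.3, 0.8]
opening: 0.047
```

```bash
python3 look.py l11
```

```text
{'t': 34.9, 'tool_pos': [0.547, 0.138, 0.156], 'tool_rot': [179.808, 0.717, -178.442], 'ft_force': [0.05, -0.346, 0.846], 'opening': 0.047}
0 {'wrist': [[0.571, 0.004, 0.022]], 'top': [[0.436, -0.377, 0.023]], 'side': [[0.438, -0.377, 0.024]]}
2 {'wrist': [], 'top': [[0.487, -0.387, 0.025], [0.439, -0.378, 0.023]], 'side': [[0.488, -0.382, 0.019]]}
3 {'wrist': [[0.573, 0.005, 0.022]], 'top': [[0.569, -0.001, 0.019]], 'side': [[0.566, -0.0, 0.022], [0.546, 0.137, 0.023], [0.484, -0.38, 0.019]]}
4 {'wrist': [], 'top': [[0.53, -0.38, 0.02]], 'side': []}
5 {'wrist': [[0.598, -0.14, 0.024]], 'top': [[0.599, -0.143, 0.021]], 'side': [[0.598, -0.144, 0.026]]}
6 {'wrist': [[0.544, 0.139, 0.02], [0.598, -0.144, 0.025]], 'top': [[0.543, 0.14, 0.021]], 'side': [[0.545, 0.138, 0.022]]}
```

View pics/l11.png

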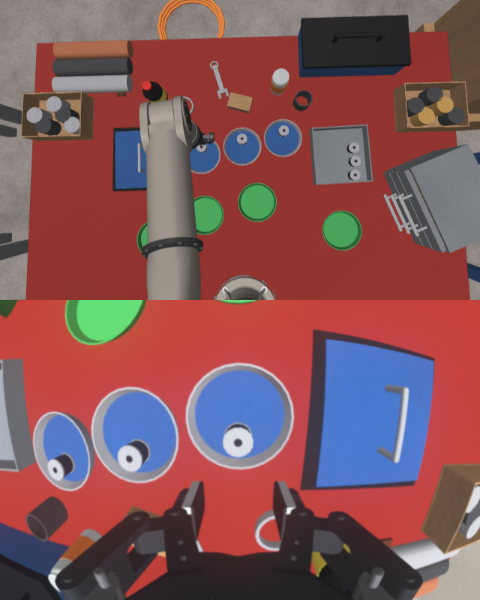

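Round one is done, with one mount in each dish. Next is mount4.

Request:
send_rows(
  series=[-0.048, -0.96, 0, 0, 0, 0, 0.54, -0.048, -0.96, 0, 0, 0, 0, 0.54, -0.048, -0.96, 0, 0, 0, 0, 0.54, -0.048, -0.96, 0, 0, 0, 0, 0.54, -0.048, -0.96, 0, 0, 0, 0, 0.54],
)

```text
t: 36.45
tool_pos: [0.53, -0.1061, 0.1497]
tool_rot: [-179.9, 0.0, -178.6]
ft_force: [0.3, -0.6, -0.1]
opening: 0.0463
```

Request:
send_rows(
  series=[0, -0.8, 0, 0, 0, 0, 0.54, 0, -0.8, 0, 0, 0, 0, 0.54, 0, -0.8, 0, 0, 0, 0, 0.54, 0, -0.8, 0, 0, 0, 0, 0.54],
)

```text
t: 36.85
tool_pos: [0.5307, -0.3041, 0.1495]
tool_rot: [180.0, 0.0, -178.4]
ft_force: [0.7, 0.7, 0.1]
opening: 0.0462
```

Request:
send_rows(
  series=[0, -0.304, 0, 0, 0, 0, 0.54, 0, -0.304, 0, 0, 0, 0, 0.54, 0, -0.304, -0.14, 0, 0, 0, 0.54, 0, -0.304, -0.28, 0, 0, 0, 0.54, 0, -0.304, -0.36, 0, 0, 0, 0.54, 0, -0.304, -0.38, 0, 0, 0, 0.54, 0, -0.304, -0.38, 0, 0, 0, 0.54],
)

```text
t: 37.55
tool_pos: [0.5304, -0.3781, 0.0537]
tool_rot: [180.0, -0.1, -178.4]
ft_force: [0.5, -0.2, 0.5]
opening: 0.0462
```

Run:
```python
from h import *
st(); s=snap('wrist','w12'); locs(s,'wrist',['mount4_mid'])
```

```text
{'t': 37.55, 'tool_pos': [0.53, -0.378, 0.054], 'tool_rot': [179.954, -0.069, -178.426], 'ft_force': [0.46, -0.189, 0.451], 'opening': 0.046}
mount4_mid []
```

View pics/w12.png

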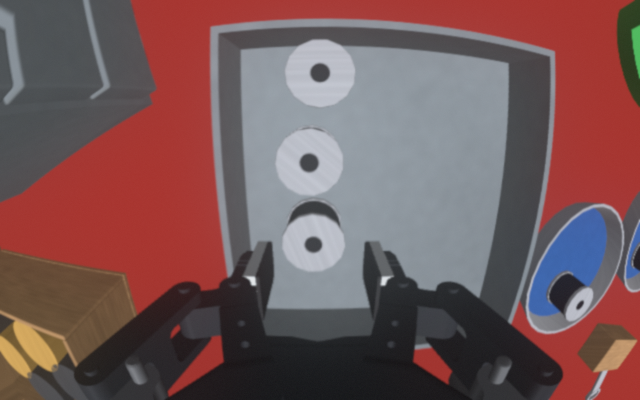

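Mount4 sits between the fingers at px (313,244). Going down to grip it.

Request:
send_rows(
  series=[0, 0, -0.06, 0, 0, 0, 0.54, 0, 0, -0.12, 0, 0, 0, 0.54, 0, 0, -0.17, 0, 0, 0, 0.54, 0, 0, -0.18, 0, 0, 0, 0.54, 0, 0, -0.18, 0, 0, 0, 0.54, 0, 0, -0.18, 0, 0, 0, 0.2, 0, 0, -0.18, 0, 0, 0, 0.2, 0, 0, -0.18, 0, 0, 0, 0.2, 0, 0, -0.18, 0, 0, 0, 0.2, 0, 0, -0.18, 0, 0, 0, 0.2],
)

```text
t: 38.65
tool_pos: [0.5309, -0.3785, 0.0097]
tool_rot: [-180.0, 0.0, -178.4]
ft_force: [-0.5, -0.3, 0.1]
opening: 0.0344
```

Request:
send_rows(
  series=[0, 0, 0.05, 0, 0, 0, 0.2, 0, 0, 0.2, 0, 0, 0, 0.2, 0, 0, 0.35, 0, 0, 0, 0.2, 0, 0, 0.5, 0, 0, 0, 0.2, 0, 0, 0.56, 0, 0, 0, 0.2],
)

```text
t: 39.15
tool_pos: [0.5324, -0.3804, 0.1553]
tool_rot: [-179.7, 0.4, -178.4]
ft_force: [0.5, -0.3, 0.6]
opening: 0.0346
```

Request:
send_rows(
  series=[0, 0.08, 0, 0, 0, 0, 0.2, 0, 0.22, 0, 0, 0, 0, 0.2, 0, 0.4, 0, 0, 0, 0, 0.2, 0, 0.58, 0, 0, 0, 0, 0.2, 0, 0.77, 0, 0, 0, 0, 0.2, 0, 0.96, 0, 0, 0, 0, 0.2],
)

```text
t: 39.75
tool_pos: [0.5305, -0.1369, 0.1504]
tool_rot: [-180.0, 0.1, -178.5]
ft_force: [-0.0, -0.1, -0.7]
opening: 0.0343
```

Request:
send_rows(
  series=[-0.04, 0.18, 0, 0, 0, 0, 0.2, -0.08, 0.36, 0, 0, 0, 0, 0.2, -0.11, 0.54, 0, 0, 0, 0, 0.2, -0.144, 0.7, 0, 0, 0, 0, 0.2, -0.144, 0.8, 0, 0, 0, 0, 0.2],
)

```text
t: 40.25
tool_pos: [0.4932, 0.0659, 0.1502]
tool_rot: [179.8, -0.0, -178.2]
ft_force: [0.4, -0.3, -1.7]
opening: 0.0345
```

Request:
send_rows(
  series=[0, 0.13, 0, 0, 0, 0, 0.2, 0, 0.25, 0, 0, 0, 0, 0.2, 0, 0.304, -0.06, 0, 0, 0, 0.2, 0, 0.304, -0.2, 0, 0, 0, 0.2, 0, 0.304, -0.34, 0, 0, 0, 0.2, 0, 0.304, -0.44, 0, 0, 0, 0.2, 0, 0.304, -0.5, 0, 0, 0, 0.2, 0, 0.304, -0.525, 0, 0, 0, 0.2, 0, 0.304, -0.54, 0, 0, 0, 0.2, 0, 0.304, -0.545, 0, 0, 0, 0.2],
)

```text
t: 41.25
tool_pos: [0.4954, 0.1377, 0.0138]
tool_rot: [180.0, 0.1, -178.4]
ft_force: [0.4, -0.2, -0.4]
opening: 0.0343
```

Request:
send_rows(
  series=[0, 0, 0, 0, 0, 0, 0.2, 0, 0, 0, 0, 0, 0, 0.2, 0, 0, -0.003, 0, 0, 0, 0.55, 0, 0, -0.003, 0, 0, 0, 0.55, 0, 0, -0.003, 0, 0, 0, 0.55, 0, 0, -0.003, 0, 0, 0, 0.55],
)

```text
t: 41.85
tool_pos: [0.4948, 0.1376, 0.0124]
tool_rot: [180.0, 0.0, -178.4]
ft_force: [0.4, -0.1, 0.4]
opening: 0.0473
```

Request:
send_rows(
  series=[0, 0, 0.08, 0, 0, 0, 0.55, 0, 0, 0.24, 0, 0, 0, 0.55, 0, 0, 0.4, 0, 0, 0, 0.55, 0, 0, 0.548, 0, 0, 0, 0.55, 0, 0, 0.548, 0, 0, 0, 0.55],
)

```text
t: 42.35
tool_pos: [0.499, 0.1386, 0.1551]
tool_rot: [179.8, 0.7, -178.4]
ft_force: [0.5, 0.7, 0.3]
opening: 0.047
```

```bash
python3 look.py l13
```

```text
{'t': 42.35, 'tool_pos': [0.499, 0.139, 0.155], 'tool_rot': [179.775, 0.687, -178.445], 'ft_force': [0.451, 0.657, 0.264], 'opening': 0.047}
0 {'wrist': [], 'top': [[0.435, -0.379, 0.022]], 'side': [[0.439, -0.378, 0.021], [0.546, 0.001, 0.02]]}
2 {'wrist': [], 'top': [[0.484, -0.384, 0.024], [0.546, -0.002, 0.02]], 'side': [[0.487, -0.384, 0.02]]}
3 {'wrist': [[0.57, 0.004, 0.019]], 'top': [[0.57, 0.001, 0.019], [0.6, -0.145, 0.019]], 'side': [[0.568, 0.001, 0.02]]}
4 {'wrist': [[0.497, 0.141, 0.02]], 'top': [[0.5, 0.138, 0.021]], 'side': [[0.495, 0.139, 0.027], [0.597, -0.141, 0.024]]}
5 {'wrist': [[0.599, -0.144, 0.022]], 'top': [[0.599, -0.146, 0.02]], 'side': [[0.595, -0.145, 0.022]]}
6 {'wrist': [[0.545, 0.138, 0.022], [0.512, 0.345, 0.012]], 'top': [[0.793, 0.077, 0.002], [0.544, 0.139, 0.021]], 'side': [[0.546, 0.138, 0.018]]}
```

View pics/l13.png

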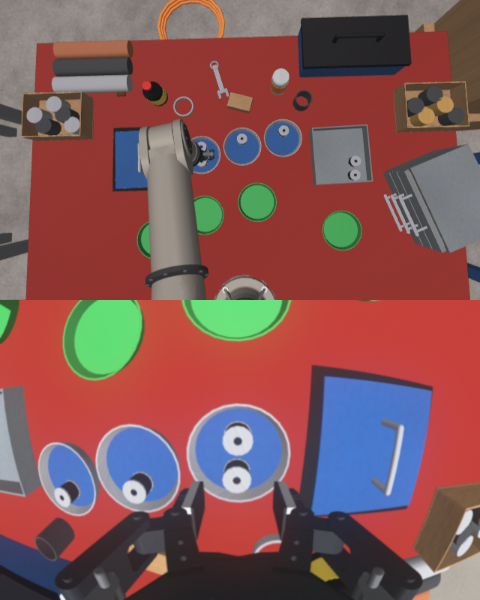

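Request:
send_rows(
  series=[-0.04, -0.96, 0, 0, 0, 0, 0.52, -0.04, -0.96, 0, 0, 0, 0, 0.52, -0.04, -0.96, 0, 0, 0, 0, 0.52, -0.04, -0.96, 0, 0, 0, 0, 0.52, -0.04, -0.96, 0, 0, 0, 0, 0.52],
)

```text
t: 43.9
tool_pos: [0.4841, -0.1059, 0.1497]
tool_rot: [-179.9, 0.0, -178.6]
ft_force: [1.6, -0.8, -0.1]
opening: 0.0445
```

Request:
send_rows(
  series=[0, -0.8, 0, 0, 0, 0, 0.52, 0, -0.8, 0, 0, 0, 0, 0.52, 0, -0.8, 0, 0, 0, 0, 0.52, 0, -0.8, 0, 0, 0, 0, 0.52],
)

```text
t: 44.3
tool_pos: [0.4847, -0.3041, 0.1495]
tool_rot: [180.0, 0.0, -178.4]
ft_force: [0.7, -0.2, 0.4]
opening: 0.0447
```

Request:
send_rows(
  series=[0, -0.32, 0, 0, 0, 0, 0.52, 0, -0.32, 0, 0, 0, 0, 0.52, 0, -0.32, -0.14, 0, 0, 0, 0.52, 0, -0.32, -0.28, 0, 0, 0, 0.52, 0, -0.32, -0.36, 0, 0, 0, 0.52, 0, -0.32, -0.38, 0, 0, 0, 0.52, 0, -0.32, -0.38, 0, 0, 0, 0.52],
)

```text
t: 45.0
tool_pos: [0.4844, -0.3821, 0.0537]
tool_rot: [180.0, -0.1, -178.4]
ft_force: [-0.4, 0.1, 0.9]
opening: 0.0444
```

Run:
```python
from h import *
st(); s=snap('wrist','w14'); locs(s,'wrist',['mount2_mid'])
```

```text
{'t': 45.0, 'tool_pos': [0.484, -0.382, 0.054], 'tool_rot': [179.953, -0.066, -178.427], 'ft_force': [-0.367, 0.123, 0.906], 'opening': 0.044}
mount2_mid [(0.56, [0.486, -0.384, 0.02], [312, 231])]
```

View pics/w14.png

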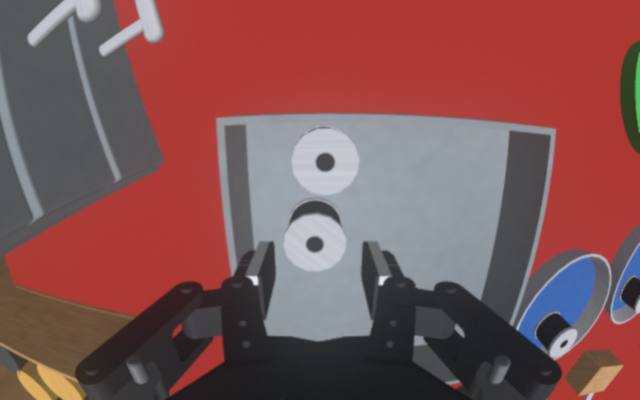

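Mount2 is between the fingers at px (314,243).

Request:
send_rows(
  series=[0, 0, -0.06, 0, 0, 0, 0.52, 0, 0, -0.12, 0, 0, 0, 0.52, 0, 0, -0.17, 0, 0, 0, 0.52, 0, 0, -0.18, 0, 0, 0, 0.52, 0, 0, -0.18, 0, 0, 0, 0.52, 0, 0, -0.18, 0, 0, 0, 0.2, 0, 0, -0.18, 0, 0, 0, 0.2, 0, 0, -0.18, 0, 0, 0, 0.2, 0, 0, -0.18, 0, 0, 0, 0.2, 0, 0, -0.18, 0, 0, 0, 0.2],
)

```text
t: 46.1
tool_pos: [0.4848, -0.3824, 0.0095]
tool_rot: [-180.0, 0.0, -178.4]
ft_force: [-0.1, 0.7, -0.5]
opening: 0.0347
```

Request:
send_rows(
  series=[0, 0, 0.05, 0, 0, 0, 0.2, 0, 0, 0.2, 0, 0, 0, 0.2, 0, 0, 0.35, 0, 0, 0, 0.2, 0, 0, 0.5, 0, 0, 0, 0.2, 0, 0, 0.56, 0, 0, 0, 0.2],
)

```text
t: 46.6
tool_pos: [0.4863, -0.3846, 0.1551]
tool_rot: [-179.7, 0.4, -178.5]
ft_force: [-0.0, -0.9, -0.6]
opening: 0.0345
```

Request:
send_rows(
  series=[0, 0.08, 0, 0, 0, 0, 0.2, 0.02, 0.22, 0, 0, 0, 0, 0.2, 0.04, 0.38, 0, 0, 0, 0, 0.2, 0.06, 0.54, 0, 0, 0, 0, 0.2, 0.08, 0.7, 0, 0, 0, 0, 0.2, 0.1, 0.84, 0, 0, 0, 0, 0.2],
)

```text
t: 47.2
tool_pos: [0.5099, -0.1701, 0.1503]
tool_rot: [180.0, 0.1, -178.4]
ft_force: [1.0, 0.0, -1.7]
opening: 0.0346
```

Request:
send_rows(
  series=[0.02, 0.16, 0, 0, 0, 0, 0.2, 0.048, 0.32, 0, 0, 0, 0, 0.2, 0.048, 0.48, 0, 0, 0, 0, 0.2, 0.048, 0.61, 0, 0, 0, 0, 0.2, 0.048, 0.684, 0, 0, 0, 0, 0.2, 0.048, 0.684, -0.06, 0, 0, 0, 0.2, 0.048, 0.684, -0.2, 0, 0, 0, 0.2, 0.048, 0.684, -0.34, 0, 0, 0, 0.2, 0.048, 0.684, -0.44, 0, 0, 0, 0.2, 0.048, 0.684, -0.5, 0, 0, 0, 0.2],
)

```text
t: 48.2
tool_pos: [0.5203, -0.0015, 0.023]
tool_rot: [-180.0, -0.1, -178.5]
ft_force: [-0.2, 0.2, -0.9]
opening: 0.0345
```

Request:
send_rows(
  series=[0, 0, -0.025, 0, 0, 0, 0.2, 0, 0, -0.04, 0, 0, 0, 0.2, 0, 0, -0.045, 0, 0, 0, 0.2, 0, 0, -0.045, 0, 0, 0, 0.2, 0, 0, -0.048, 0, 0, 0, 0.2, 0, 0, -0.048, 0, 0, 0, 0.55, 0, 0, -0.048, 0, 0, 0, 0.55, 0, 0, -0.048, 0, 0, 0, 0.55, 0, 0, -0.048, 0, 0, 0, 0.55],
)

```text
t: 49.1
tool_pos: [0.5218, -0.0014, 0.0125]
tool_rot: [180.0, 0.0, -178.4]
ft_force: [0.4, -0.3, -1.5]
opening: 0.0469
```

Request:
send_rows(
  series=[0, 0, 0.08, 0, 0, 0, 0.55, 0, 0, 0.24, 0, 0, 0, 0.55, 0, 0, 0.4, 0, 0, 0, 0.55, 0, 0, 0.548, 0, 0, 0, 0.55, 0, 0, 0.548, 0, 0, 0, 0.55],
)

```text
t: 49.6
tool_pos: [0.5261, -0.0018, 0.1551]
tool_rot: [180.0, 0.7, -178.4]
ft_force: [1.4, -0.6, 0.3]
opening: 0.0471
```

```bash
python3 look.py l15
```

```text
{'t': 49.6, 'tool_pos': [0.526, -0.002, 0.155], 'tool_rot': [179.966, 0.713, -178.447], 'ft_force': [1.355, -0.585, 0.271], 'opening': 0.047}
0 {'wrist': [[0.44, -0.381, 0.023]], 'top': [[0.434, -0.378, 0.019]], 'side': [[0.442, -0.379, 0.02]]}
2 {'wrist': [[0.521, -0.001, 0.022]], 'top': [[0.731, 0.297, 0.001]], 'side': [[0.526, 0.002, 0.022]]}
3 {'wrist': [[0.57, 0.004, 0.021], [0.511, -0.335, 0.003]], 'top': [], 'side': [[0.565, 0.0, 0.019]]}
4 {'wrist': [[0.494, 0.141, 0.022], [0.598, -0.143, 0.024]], 'top': [[0.497, 0.139, 0.021]], 'side': [[0.496, 0.139, 0.025]]}
5 {'wrist': [[0.599, -0.141, 0.026]], 'top': [[0.755, -0.132, -0.003], [0.6, -0.145, 0.018]], 'side': [[0.593, -0.143, 0.021]]}
6 {'wrist': [[0.543, 0.139, 0.02]], 'top': [[0.544, 0.139, 0.023]], 'side': [[0.511, 0.344, 0.016]]}
```

View pics/l15.png

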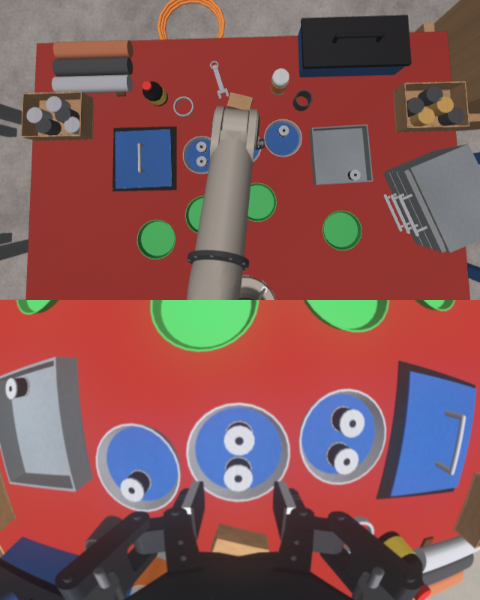

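Request:
send_rows(
  series=[-0.332, -0.84, 0, 0, 0, 0, 0.53, -0.332, -0.84, 0, 0, 0, 0, 0.53, -0.332, -0.84, 0, 0, 0, 0, 0.53, -0.332, -0.84, 0, 0, 0, 0, 0.53, -0.332, -0.84, 0, 0, 0, 0, 0.53],
)

```text
t: 51.15
tool_pos: [0.436, -0.2166, 0.1499]
tool_rot: [-179.9, 0.0, -178.8]
ft_force: [-0.4, -0.8, 0.6]
opening: 0.0454
```

Request:
send_rows(
  series=[0, -0.666, 0, 0, 0, 0, 0.53, 0, -0.666, 0, 0, 0, 0, 0.53, 0, -0.666, 0, 0, 0, 0, 0.53, 0, -0.666, 0, 0, 0, 0, 0.53, 0, -0.666, -0.14, 0, 0, 0, 0.53, 0, -0.666, -0.28, 0, 0, 0, 0.53, 0, -0.666, -0.36, 0, 0, 0, 0.53, 0, -0.666, -0.38, 0, 0, 0, 0.53, 0, -0.666, -0.38, 0, 0, 0, 0.53],
)

```text
t: 52.05
tool_pos: [0.4384, -0.3777, 0.0538]
tool_rot: [180.0, -0.1, -178.4]
ft_force: [0.4, -0.7, 1.7]
opening: 0.045
```

Run:
```python
from h import *
st(); s=snap('wrist','w16'); locs(s,'wrist',['mount0_mid'])
```

```text
{'t': 52.05, 'tool_pos': [0.438, -0.378, 0.054], 'tool_rot': [179.96, -0.062, -178.432], 'ft_force': [0.363, -0.729, 1.693], 'opening': 0.045}
mount0_mid [(0.85, [0.441, -0.379, 0.02], [313, 233])]
```

View pics/w16.png

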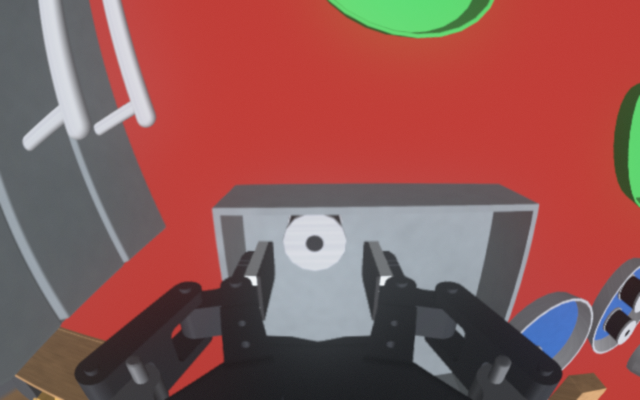

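The last mount is between the fingers at px (314,243).

Request:
send_rows(
  series=[0, 0, -0.06, 0, 0, 0, 0.53, 0, 0, -0.12, 0, 0, 0, 0.53, 0, 0, -0.17, 0, 0, 0, 0.53, 0, 0, -0.18, 0, 0, 0, 0.53, 0, 0, -0.18, 0, 0, 0, 0.53, 0, 0, -0.18, 0, 0, 0, 0.2, 0, 0, -0.18, 0, 0, 0, 0.2, 0, 0, -0.18, 0, 0, 0, 0.2, 0, 0, -0.18, 0, 0, 0, 0.2, 0, 0, -0.18, 0, 0, 0, 0.2],
)

```text
t: 53.15
tool_pos: [0.4388, -0.378, 0.0095]
tool_rot: [-180.0, 0.0, -178.4]
ft_force: [-0.6, 0.4, -0.3]
opening: 0.0346
```

Request:
send_rows(
  series=[0, 0, 0.05, 0, 0, 0, 0.2, 0, 0, 0.2, 0, 0, 0, 0.2, 0, 0, 0.35, 0, 0, 0, 0.2, 0, 0, 0.5, 0, 0, 0, 0.2, 0, 0, 0.56, 0, 0, 0, 0.2],
)

```text
t: 53.65
tool_pos: [0.4401, -0.3801, 0.1546]
tool_rot: [-179.7, 0.4, -178.5]
ft_force: [-1.0, -0.5, -0.8]
opening: 0.0342
```

Request:
send_rows(
  series=[0.04, 0.08, 0, 0, 0, 0, 0.2, 0.12, 0.24, 0, 0, 0, 0, 0.2, 0.2, 0.4, 0, 0, 0, 0, 0.2, 0.28, 0.56, 0, 0, 0, 0, 0.2, 0.36, 0.72, 0, 0, 0, 0, 0.2, 0.42, 0.86, 0, 0, 0, 0, 0.2, 0.444, 0.934, 0, 0, 0, 0, 0.2, 0.444, 0.934, -0.06, 0, 0, 0, 0.2, 0.444, 0.934, -0.2, 0, 0, 0, 0.2, 0.444, 0.934, -0.34, 0, 0, 0, 0.2],
)

```text
t: 54.65
tool_pos: [0.5509, -0.1445, 0.0652]
tool_rot: [-179.9, 0.2, -178.4]
ft_force: [-0.7, -0.7, -0.9]
opening: 0.0349
```

Request:
send_rows(
  series=[0, 0, -0.1, 0, 0, 0, 0.2, 0, 0, -0.16, 0, 0, 0, 0.2, 0, 0, -0.19, 0, 0, 0, 0.2, 0, 0, -0.2, 0, 0, 0, 0.2, 0, 0, -0.205, 0, 0, 0, 0.2, 0, 0, -0.205, 0, 0, 0, 0.2],
)

```text
t: 55.25
tool_pos: [0.5506, -0.1448, 0.0142]
tool_rot: [-180.0, 0.1, -178.4]
ft_force: [-0.3, -0.3, -0.7]
opening: 0.0345
```

Request:
send_rows(
  series=[0, 0, -0.003, 0, 0, 0, 0.2, 0, 0, -0.003, 0, 0, 0, 0.55, 0, 0, -0.003, 0, 0, 0, 0.55, 0, 0, -0.003, 0, 0, 0, 0.55, 0, 0, -0.003, 0, 0, 0, 0.55],
)

```text
t: 55.75
tool_pos: [0.5498, -0.1445, 0.0125]
tool_rot: [-180.0, 0.0, -178.4]
ft_force: [-0.1, 0.6, 0.1]
opening: 0.0473
```

Request:
send_rows(
  series=[0, 0, 0.08, 0, 0, 0, 0.55, 0, 0, 0.24, 0, 0, 0, 0.55, 0, 0, 0.4, 0, 0, 0, 0.55, 0, 0, 0.548, 0, 0, 0, 0.55, 0, 0, 0.548, 0, 0, 0, 0.55],
)

```text
t: 56.25
tool_pos: [0.5537, -0.1462, 0.1555]
tool_rot: [-179.8, 0.7, -178.4]
ft_force: [0.1, -0.4, -1.1]
opening: 0.0473
```

```bash
python3 look.py l17; python3 -c "
from h import *
s=snap('side');locs(s,'side',['lid_grip','lid'])"
```

```text
{'t': 56.25, 'tool_pos': [0.554, -0.146, 0.156], 'tool_rot': [-179.825, 0.701, -178.444], 'ft_force': [0.065, -0.36, -1.14], 'opening': 0.047}
0 {'wrist': [[0.55, -0.147, 0.021]], 'top': [], 'side': [[0.551, -0.143, 0.02], [0.506, -0.334, 0.003], [0.699, 0.001, 0.007]]}
2 {'wrist': [[0.522, -0.003, 0.02], [0.523, 0.139, 0.023]], 'top': [[0.525, -0.003, 0.025]], 'side': [[0.527, -0.0, 0.018]]}
3 {'wrist': [[0.573, 0.004, 0.017]], 'top': [[0.57, -0.001, 0.019], [0.693, 0.202, -0.001]], 'side': [[0.565, 0.003, 0.02]]}
4 {'wrist': [[0.517, 0.159, 0.023]], 'top': [], 'side': [[0.516, 0.159, 0.024]]}
5 {'wrist': [[0.598, -0.143, 0.026], [0.518, 0.14, 0.023]], 'top': [[0.509, -0.337, 0.022]], 'side': [[0.596, -0.143, 0.023]]}
6 {'wrist': [[0.542, 0.138, 0.021]], 'top': [[0.541, 0.137, 0.02]], 'side': [[0.546, 0.138, 0.023]]}
lid_grip [(0.63, [0.507, 0.346, 0.06], [311, 109]), (0.19, [0.693, 0.208, 0.008], [382, 154])]
lid [(0.9, [0.513, 0.346, 0.018], [313, 120])]
```

View pics/l17.png

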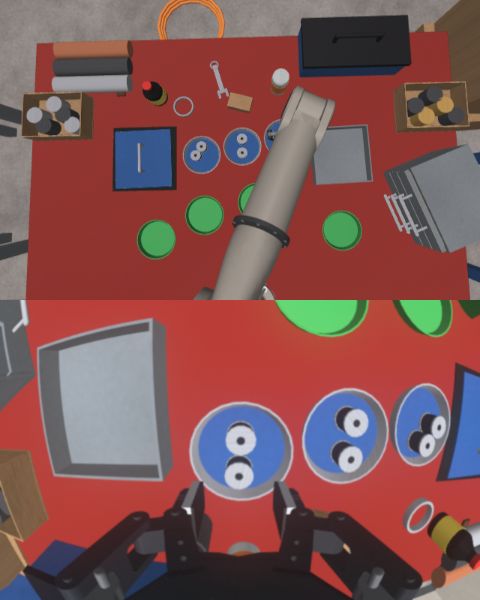

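All six mounts are dealt, two per dish. Mount4 was knocked to about (0.517, 0.159) but is still in its dish, 21 mm from the centre. Now I fetch the lid.

Request:
send_rows(
  series=[-0.074, 1, 0, 0, 0, 0, 0.6, -0.074, 1, 0, 0, 0, 0, 0.6, -0.074, 1, 0, 0, 0, 0, 0.6, -0.074, 1, 0, 0, 0, 0, 0.6, -0.074, 1, 0, 0, 0, 0, 0.6],
)

```text
t: 57.95
tool_pos: [0.5309, 0.1069, 0.1496]
tool_rot: [180.0, 0.0, -178.4]
ft_force: [1.3, 0.6, -0.0]
opening: 0.0513
```

Request:
send_rows(
  series=[-0.074, 0.956, 0, 0, 0, 0, 0.6, -0.074, 0.956, 0, 0, 0, 0, 0.6, -0.074, 0.956, 0, 0, 0, 0, 0.6, -0.074, 0.956, 0, 0, 0, 0, 0.6, -0.074, 0.956, 0, 0, 0, 0, 0.6, -0.074, 0.956, 0, 0, 0, 0, 0.6],
)

```text
t: 58.55
tool_pos: [0.5088, 0.3539, 0.1485]
tool_rot: [179.7, -0.1, -177.7]
ft_force: [0.1, -0.1, 0.5]
opening: 0.0514
```

Run:
```python
from h import *
st(); s=snap('wrist','w18'); locs(s,'wrist',['lid_grip','lid'])
s=snap('top','t18'); locs(s,'top',['tin_mid','tin'])
# tin rim by outline
for r in ctrl.outline_of('top','tin')[:2]:
    m=r['region'].astype(np.uint8); c=max(cv2.findContours(m,0,1)[0],key=cv2.contourArea)[:,0].astype(float)
    P=np.array([atz(s,u,v,.05,'top')[:2] for u,v in c]).astype(np.float32); print(r['conf'],cv2.minAreaRect(P))
```

```text
{'t': 58.55, 'tool_pos': [0.509, 0.354, 0.148], 'tool_rot': [179.659, -0.121, -177.688], 'ft_force': [0.092, -0.131, 0.476], 'opening': 0.051}
lid_grip [(0.86, [0.514, 0.344, 0.059], [302, 207])]
lid [(0.97, [0.512, 0.346, 0.013], [307, 190]), (0.47, [0.513, 0.346, 0.058], [305, 207])]
tin_mid [(0.79, [0.507, -0.335, 0.021], [452, 206])]
tin [(0.84, [0.508, -0.336, -0.001], [450, 206]), (0.64, [0.508, -0.338, 0.022], [453, 205])]
0.98 ((0.5078364014625549, -0.3307478725910187), (0.19191056489944458, 0.19735416769981384), 2.1260735988616943)
```

View pics/w18.png

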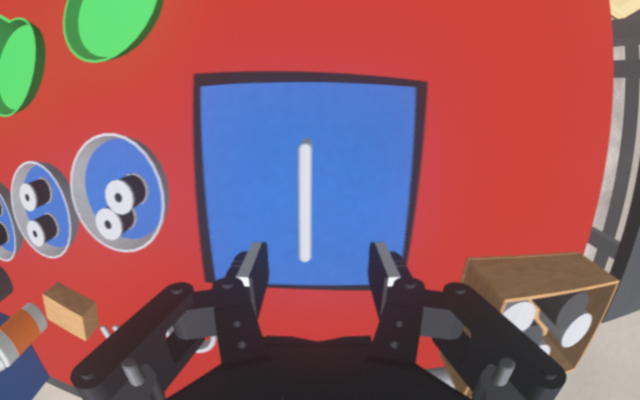

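Request:
send_rows(
  series=[0, 0, 0, 0, 0, 0, 0.6, 0, 0, 0, 0, 0, 0, 0.6, 0, 0, -0.1, 0, 0, 0, 0.6, 0, 0, -0.22, 0, 0, 0, 0.6, 0, 0, -0.34, 0, 0, 0, 0.6, 0, 0, -0.41, 0, 0, 0, 0.6, 0, 0, -0.44, 0, 0, 0, 0.6, 0, 0, -0.44, 0, 0, 0, 0.6],
)

```text
t: 59.7
tool_pos: [0.5121, 0.3434, 0.0384]
tool_rot: [-179.9, -0.1, -178.4]
ft_force: [-0.7, 0.5, 0.1]
opening: 0.0514
```

Request:
send_rows(
  series=[0, 0, 0, 0, 0, 0, 0, 0, 0, 0, 0, 0, 0, 0, 0, 0, 0, 0, 0, 0, 0, 0, 0, 0, 0, 0, 0, 0, 0, 0, 0, 0, 0, 0, 0, 0, 0, 0, 0, 0, 0, 0, 0, 0, 0, 0, 0, 0, 0],
)

```text
t: 60.4
tool_pos: [0.5136, 0.3446, 0.0408]
tool_rot: [179.9, 0.1, -178.4]
ft_force: [-0.2, 0.1, 5.6]
opening: 0.0077
```

Request:
send_rows(
  series=[0, 0, 0.02, 0, 0, 0, 0, 0, 0, 0.06, 0, 0, 0, 0, 0, 0, 0.13, 0, 0, 0, 0, 0, 0, 0.22, 0, 0, 0, 0, 0, 0, 0.32, 0, 0, 0, 0, 0, 0, 0.42, 0, 0, 0, 0, 0, 0, 0.5, 0, 0, 0, 0, 0, 0, 0.54, 0, 0, 0, 0, 0, 0, 0.56, 0, 0, 0, 0],
)

```text
t: 61.3
tool_pos: [0.5127, 0.3438, 0.1799]
tool_rot: [180.0, 0.0, -178.4]
ft_force: [0.4, 0.5, -4.7]
opening: 0.0077
```

Run:
```python
from h import *
st(); s=snap('wrist','w19'); locs(s,'wrist',['lid_grip','lid'])
```

```text
{'t': 61.3, 'tool_pos': [0.513, 0.344, 0.18], 'tool_rot': [179.988, 0.021, -178.441], 'ft_force': [0.382, 0.481, -4.746], 'opening': 0.008}
lid_grip [(0.76, [0.513, 0.343, 0.197], [312, 270])]
lid [(0.73, [0.511, 0.345, 0.149], [317, 227])]
```

View pics/w19.png

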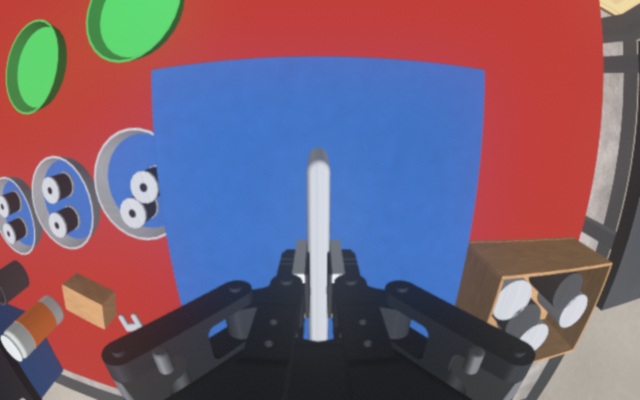

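Request:
send_rows(
  series=[0, -0.02, 0, 0, 0, 0, 0, 0, -0.08, 0, 0, 0, 0, 0, 0, -0.16, 0, 0, 0, 0, 0, 0, -0.26, 0, 0, 0, 0, 0, 0, -0.36, 0, 0, 0, 0, 0, 0, -0.46, 0, 0, 0, 0, 0, 0, -0.56, 0, 0, 0, 0, 0, 0, -0.66, 0, 0, 0, 0, 0, 0, -0.76, 0, 0, 0, 0, 0, 0, -0.86, 0, 0, 0, 0, 0],
)

```text
t: 62.45
tool_pos: [0.5119, 0.1259, 0.1789]
tool_rot: [-179.9, -0.1, -178.5]
ft_force: [0.9, -0.4, -4.7]
opening: 0.0079
```

Request:
send_rows(
  series=[0, -0.1, 0, 0, 0, 0, 0, 0, -0.2, 0, 0, 0, 0, 0, 0, -0.3, 0, 0, 0, 0, 0, 0, -0.4, 0, 0, 0, 0, 0, 0, -0.5, 0, 0, 0, 0, 0, 0, -0.6, 0, 0, 0, 0, 0, 0, -0.7, 0, 0, 0, 0, 0, 0, -0.8, 0, 0, 0, 0, 0, 0, -0.9, 0, 0, 0, 0, 0, 0, -1, 0, 0, 0, 0, 0],
)

```text
t: 63.45
tool_pos: [0.5111, -0.1234, 0.179]
tool_rot: [-180.0, -0.1, -178.5]
ft_force: [-0.6, 0.6, -4.2]
opening: 0.0075
```

Request:
send_rows(
  series=[-0.016, -0.1, 0, 0, 0, 0, 0, -0.016, -0.2, 0, 0, 0, 0, 0, -0.016, -0.3, 0, 0, 0, 0, 0, -0.016, -0.4, 0, 0, 0, 0, 0, -0.016, -0.5, 0, 0, 0, 0, 0, -0.016, -0.6, 0, 0, 0, 0, 0, -0.016, -0.7, 0, 0, 0, 0, 0, -0.016, -0.78, 0, 0, 0, 0, 0, -0.016, -0.83, 0, 0, 0, 0, 0, -0.016, -0.848, 0, 0, 0, 0, 0],
)

```text
t: 64.45
tool_pos: [0.5068, -0.3353, 0.179]
tool_rot: [-180.0, -0.1, -178.6]
ft_force: [-0.4, -0.3, -5.1]
opening: 0.008
```

Request:
send_rows(
  series=[0, 0, -0.05, 0, 0, 0, 0, 0, 0, -0.12, 0, 0, 0, 0, 0, 0, -0.2, 0, 0, 0, 0, 0, 0, -0.26, 0, 0, 0, 0, 0, 0, -0.3, 0, 0, 0, 0, 0, 0, -0.32, 0, 0, 0, 0, 0, 0, -0.32, 0, 0, 0, 0],
)

```text
t: 65.15
tool_pos: [0.5085, -0.3325, 0.0987]
tool_rot: [180.0, -0.1, -178.4]
ft_force: [0.2, 0.6, -4.3]
opening: 0.0078
```

Run:
```python
from h import *
st(); s=snap('wrist','w20'); locs(s,'wrist',['lid_grip','lid','tin_mid'])
s=snap('side','s20'); locs(s,'side',['lid_grip','lid','tin_mid'])
cv2.imwrite('pics/s20c.png',cv2.resize(s['image'][250:400,240:440],None,fx=4,fy=4,interpolation=cv2.INTER_CUBIC))
```

```text
{'t': 65.15, 'tool_pos': [0.509, -0.333, 0.099], 'tool_rot': [179.956, -0.053, -178.411], 'ft_force': [0.15, 0.61, -4.285], 'opening': 0.008}
lid_grip [(0.91, [0.509, -0.334, 0.116], [312, 270])]
lid [(0.8, [0.509, -0.329, 0.071], [322, 234])]
tin_mid []
lid_grip [(0.7, [0.5, -0.334, 0.117], [329, 327])]
lid [(0.58, [0.505, -0.334, 0.073], [331, 338])]
tin_mid [(0.65, [0.701, 0.003, 0.004], [398, 213])]
```

View pics/s20c.png

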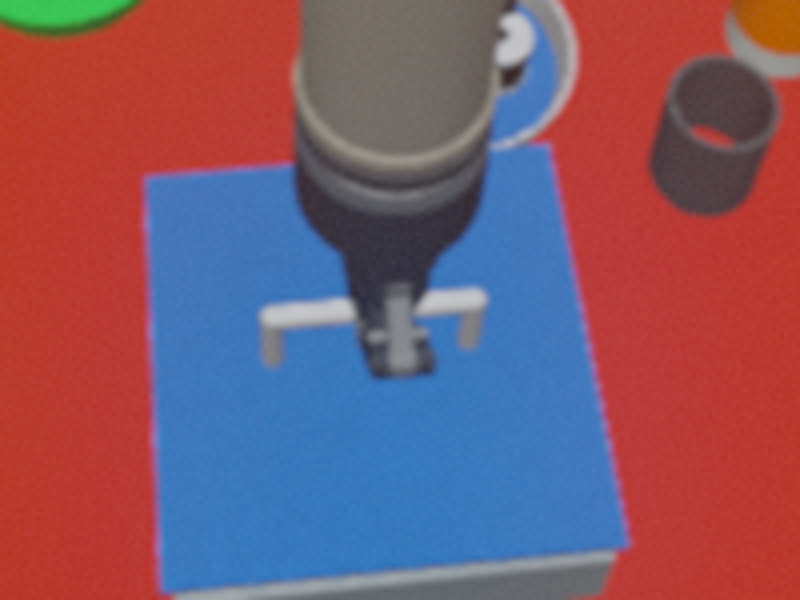

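Request:
send_rows(
  series=[0, 0, -0.02, 0, 0, 0, 0, 0, 0, -0.04, 0, 0, 0, 0, 0, 0, -0.052, 0, 0, 0, 0, 0, 0, -0.06, 0, 0, 0, 0, 0, 0, -0.06, 0, 0, 0, 0],
)

```text
t: 66.05
tool_pos: [0.5084, -0.3328, 0.0837]
tool_rot: [180.0, -0.1, -178.4]
ft_force: [-0.6, -0.1, -4.3]
opening: 0.0074
```

Request:
send_rows(
  series=[0, 0, -0.008, 0, 0, 0, 0, 0, 0, -0.014, 0, 0, 0, 0, 0, 0, -0.018, 0, 0, 0, 0, 0, 0, -0.018, 0, 0, 0, 0],
)

```text
t: 66.45
tool_pos: [0.5087, -0.3332, 0.0799]
tool_rot: [-180.0, 0.0, -178.4]
ft_force: [-0.1, -0.6, -3.9]
opening: 0.0077
```

Request:
send_rows(
  series=[0, 0, -0.004, 0, 0, 0, 0, 0, 0, -0.006, 0, 0, 0, 0, 0, 0, -0.006, 0, 0, 0, 0],
)

```text
t: 66.75
tool_pos: [0.5087, -0.3333, 0.0798]
tool_rot: [180.0, 0.0, -178.4]
ft_force: [-2.9, 1.7, 4.1]
opening: 0.0077
```

Request:
send_rows(
  series=[0, 0, 0, 0, 0, 0, 0.6, 0, 0, 0, 0, 0, 0, 0.6, 0, 0, 0, 0, 0, 0, 0.6, 0, 0, 0, 0, 0, 0, 0.6, 0, 0, 0, 0, 0, 0, 0.6, 0, 0, 0, 0, 0, 0, 0.6],
)

```text
t: 67.35
tool_pos: [0.5087, -0.3331, 0.0782]
tool_rot: [-180.0, 0.0, -178.4]
ft_force: [0.0, -0.6, -0.4]
opening: 0.0512
```

Request:
send_rows(
  series=[0, 0, 0.06, 0, 0, 0, 0.6, 0, 0, 0.16, 0, 0, 0, 0.6, 0, 0, 0.32, 0, 0, 0, 0.6, 0, 0, 0.5, 0, 0, 0, 0.6, 0, 0, 0.6, 0, 0, 0, 0.6, 0, 0, 0.6, 0, 0, 0, 0.6],
)

```text
t: 67.95
tool_pos: [0.5107, -0.3356, 0.2349]
tool_rot: [-179.6, 0.5, -178.4]
ft_force: [0.8, -0.8, -0.0]
opening: 0.0512
```

Request:
send_rows(
  series=[-0.4, 0.8, 0, 0, 0, 0, 0.6, -0.4, 0.8, 0, 0, 0, 0, 0.6, -0.4, 0.8, 0, 0, 0, 0, 0.6, -0.4, 0.8, 0, 0, 0, 0, 0.6, -0.4, 0.8, 0, 0, 0, 0, 0.6, -0.4, 0.8, 0, 0, 0, 0, 0.6, -0.4, 0.8, 0, 0, 0, 0, 0.6, -0.4, 0.8, 0, 0, 0, 0, 0.6],
)

```text
t: 68.75
tool_pos: [0.4089, -0.1344, 0.2284]
tool_rot: [-179.9, 0.0, -178.6]
ft_force: [0.6, -0.4, -1.5]
opening: 0.051
```

```bash
python3 look.py l21
python3 - <<'E'
from h import *
for c in('top','side','wrist'):
    s=snap(c,c+'21'); print(c); locs(s,c,['lid_grip','lid','tin_mid','spray_can','oil_bottle','wrench','band_clamp','sleeve','gasket_box'])
    if c=='top':
        r=ctrl.outline_of('top','lid')[0]; m=r['region'].astype(np.uint8); q=max(cv2.findContours(m,0,1)[0],key=cv2.contourArea)[:,0].astype(float)
        print(cv2.minAreaRect(np.array([atz(s,u,v,.055,'top')[:2] for u,v in q]).astype(np.float32)))
    if c=='side': cv2.imwrite('pics/s21c.png',cv2.resize(s['image'][250:400,240:440],None,fx=4,fy=4,interpolation=cv2.INTER_CUBIC))
E
```

```text
{'t': 68.75, 'tool_pos': [0.409, -0.134, 0.228], 'tool_rot': [-179.943, 0.019, -178.557], 'ft_force': [0.56, -0.394, -1.486], 'opening': 0.051}
0 {'wrist': [[0.554, -0.144, 0.019]], 'top': [[0.548, -0.145, 0.021]], 'side': [[0.55, -0.142, 0.021], [0.703, -0.211, 0.001]]}
2 {'wrist': [[0.522, -0.002, 0.019]], 'top': [[0.525, -0.004, 0.023]], 'side': [[0.523, 0.002, 0.017]]}
3 {'wrist': [], 'top': [[0.503, -0.33, 0.097], [0.569, -0.003, 0.02]], 'side': [[0.567, -0.003, 0.022], [0.514, 0.345, 0.005]]}
4 {'wrist': [[0.516, 0.163, 0.023]], 'top': [[0.522, 0.157, 0.024], [0.525, -0.004, 0.025], [0.515, 0.134, 0.017]], 'side': [[0.515, 0.159, 0.028], [0.567, 0.001, 0.02], [0.788, 0.08, 0.003]]}
5 {'wrist': [[0.596, -0.144, 0.024]], 'top': [[0.598, -0.146, 0.019]], 'side': [[0.596, -0.144, 0.026]]}
6 {'wrist': [[0.539, 0.14, 0.024], [0.519, 0.139, 0.021]], 'top': [[0.523, -0.003, 0.027], [0.544, 0.14, 0.023]], 'side': [[0.545, 0.139, 0.018]]}
top
lid_grip [(0.97, [0.505, -0.33, 0.098], [458, 204]), (0.27, [0.754, -0.133, -0.002], [370, 117])]
lid [(0.22, [0.547, -0.005, 0.022], [323, 193])]

[... 832 characters left out ...]
])]
wrench [(0.72, [0.788, 0.082, 0.004], [426, 187]), (0.62, [0.548, 0.002, 0.023], [336, 211])]
band_clamp [(0.91, [0.697, 0.205, 0.005], [384, 155])]
sleeve [(0.59, [0.701, -0.21, -0.0], [416, 291])]
gasket_box []
wrist
lid_grip [(0.89, [0.51, -0.333, 0.094], [142, 268])]
lid [(0.82, [0.508, -0.331, 0.053], [158, 252])]
tin_mid []
spray_can []
oil_bottle [(0.71, [0.733, 0.295, 0.001], [528, 342])]
wrench [(0.47, [0.79, 0.081, 0.0], [426, 377]), (0.19, [0.521, 0.138, 0.024], [502, 256])]
band_clamp [(0.25, [0.697, -0.207, 0.001], [266, 346])]
sleeve [(0.47, [0.698, -0.208, -0.001], [266, 345])]
gasket_box [(0.45, [0.521, 0.141, 0.019], [502, 255]), (0.2, [0.733, 0.295, 0.001], [527, 342])]
```

View pics/s21c.png

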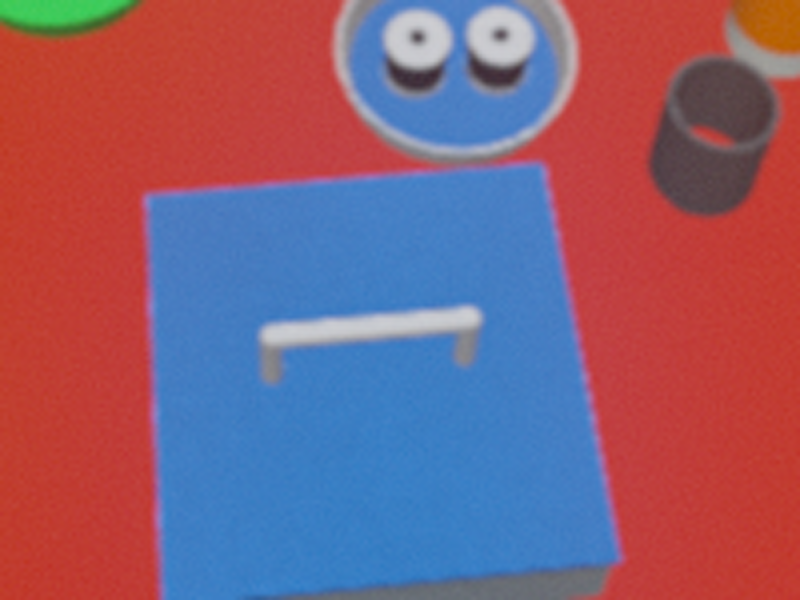

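View pics/l21.png

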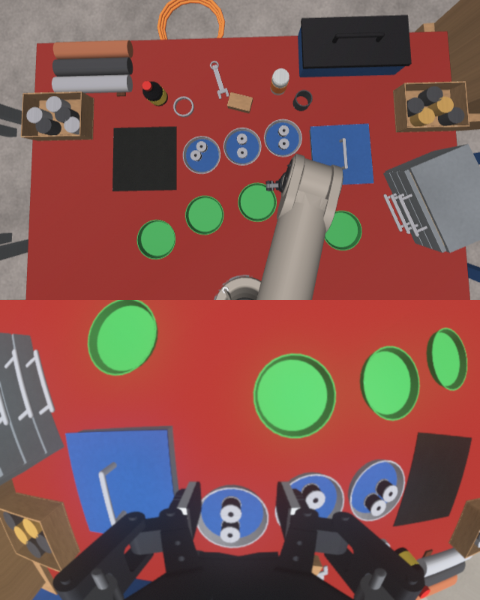

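The lid is seated: its handle reads (0.505, -0.333, 0.096), as at the start, and each dish holds two mounts. The bystanders have not moved. I'll let the arm come to rest and hand in.

Request:
send_rows(
  series=[0, 0, 0, 0, 0, 0, 0.6, 0, 0, 0, 0, 0, 0, 0.6, 0, 0, 0, 0, 0, 0, 0.6, 0, 0, 0, 0, 0, 0, 0.6],
)

```text
t: 71.75
tool_pos: [0.4087, -0.1331, 0.2283]
tool_rot: [180.0, 0.0, -178.4]
ft_force: [0.3, -0.8, 0.0]
opening: 0.0512
```

```bash
python3 -c "
from h import *
st(); print(ctrl.sign_off())"
```

```text
{'t': 71.75, 'tool_pos': [0.409, -0.133, 0.228], 'tool_rot': [179.998, 0.001, -178.437], 'ft_force': [0.336, -0.767, 0.049], 'opening': 0.051}
the job is handed in; nothing more can be done
None
```

I laid the lid flat on the mat, dealt all six mounts into the three blue dishes in two rounds, and put the lid back on the tin. I handed the job in at 71.75 s; the hand-in reports no verdict.

**Last checks**
- **Mounts:** each dish holds two, all within about 25 mm of its dish's centre. None stayed in the tin, since six make exactly two rounds.
- **Lid:** the handle is at about (0.505, -0.333) and 0.096 m high. That is within about 5 mm of the tin's centre, at the same height as when the tin was shut at the start.
- **Bystanders:** all six were found within a few mm of where they started. In the final check the side view did not find the gasket box and a few wrist-view readings were false, but the top view confirmed all six.
- **Arm:** it stands clear of everything, with about zero force on the wrist.

**What went differently**
- Mount4 was knocked about 30 mm aside while the arm was elsewhere. It stayed in its dish, 21 mm from the centre.
- Setting down the first mount pressed with 44 N at the wrist, well under the 120 N limit. I slowed the later placements, and they showed almost no force.

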